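Set a weld plate up for inspection and hold the lamp's dead-man lever

ROBOT

A 6-joint arm with a two-finger parallel gripper is mounted at the origin on the work surface. World frame = base frame: x ahead of the robot, y to its left, z up, the work surface at z = 0. Lengths are in m, angles in rad, forces in N, time in s.
With the tool pointing down it reaches from about 0.35 to 0.775 m from the base axis. Payload 7.3 kg.
Tool frame: the origin (TCP) lies midway between the tips of the shut fingers; the grasp point (between the pads) lies 19 mm behind it (robot.grasp_offset is the z of the grasp point in the tool frame, in m); z points along the fingers, y is the direction in which the jaws open and shut (so a half turn about z gives the same grasp; the last joint's range is limited). The gripper opens to 92 mm and grips with 3 to 60 N. Pads are 19 mm wide; open, the fingers measure 130 mm over their backs; the gripper's body (75 mm by 190 mm) begins 47 mm behind the grasp point.
Start: joints at [-1.425, 0.342, 1.524, -0, 1.275, -0.146], TCP at [0.151, -0.503, 0.203] pointing down, gripper open.
Joint ranges: [-2.53, 2.53], [-0.77, 2.02], [0.04, 2.7], [-1, 4.14], [0.28, 2.66], [-3.11, 3.11]. Speed limits (rad/s): [2.57, 2.57, 3.14, 3.14, 3.14, 3.14].

INTERFACE

Orientations are given as [roll, pitch, yaw] about the fixed x, y, z axes, in that order (R = Rz(yaw) Ry(pitch) Rx(roll)).
In Python, from cell import observe, imaging, workorder, robot gives the robot as it stands. The module is installed in compiled form; this text tells all that it offers.
- The arm moves only by the tool send_rows, never from a script. Its argument "series" is a list of rows, each a list of 7 numbers: the shift along the tool's x, y, z in m, then the turn, a rotation vector about the tool's x, y, z in rad, then the closure, from 0 (fully open) to 1 (shut). A call has 1 to 5 rows; each row shifts and turns the commanded pose from where the row before left it, along the tool's axes as they then stand; what a row does not reach is not made up. A row lasts 1/12 s, in which the tool goes at most 41.7 mm and 7.16 degrees, less where a joint would pass 70% of its speed; a pose out of reach is approached as far as the arm can. A call is refused whole if a number of a shift passes 0.0417 or a number of a turn 0.125, either way. A call with a gripper value outside its range is refused whole. The fingers move at their own pace and stop on an object; "newtons" is the grip in N (left out, the last holds). Time passes only in rows, so rows that do not move let the fingers close. It gives the time, the measured TCP pose, the force and the opening at its end, in the units of the state.
- observe(): the state, without advancing time (a new reading comes with each control period).
- imaging.read_camera(name): name is "scene" or "top"; returns a dict with "color" (384x512x3 uint8, red, green, blue), "range_z" (384x512 float32, m along the optical axis (not along the pixel's ray), 0 where there is no reading), "vfov" (degrees; the focal length in pixels is half the picture's height over the tangent of half this angle, whatever the lens; pixels are square), "cx", "cy" (the principal point, pixels), "dist_coeffs" ([k1, k2, p1, p2, k3] as OpenCV has them; the pictures are not rectified), "T" (4x4, takes a point from camera to world coordinates). Camera axes: x right, y down, z forward; pixel columns grow to the right and rows downward; lengths in m; the calibration is good to about 2 mm. A picture is of the moment at which its call begins.
- workorder.hand_in(): hands the job in, once; it reports no verdict.
The state is a dict: "time": time; "qpos": joint angles; "qvel": joint speeds; "joint_efforts": joint torques, N m; "tool_pos": TCP position; "tool_rot": TCP orientation; "contact_force": force on the tool from outside, world axes, zero at the start; "torque": the same for the moment, N m; "opening": finger opening in m.
Only numpy, scipy, OpenCV 4.12 (cv2) and the standard library are available. Lean on these libraries where they do the work, as an engineer would, in place of code of your own. Each camera call takes 0.05 s, during which the arm holds its last target.

TASK

Lift the bare aluminium plate out of the blue rack and lean it on the inspection rest, square to it and about centred: bottom edge on the base behind the yellow toe strip, upper part back against the yellow crossbar, weld side facing up and out, and let go of it. Then press the orange pad of the spring-loaded lamp lever half-way down, so that the lever is level and its pointer is in the green zone (at no time down at the bottom of its travel), and finish while still holding it there with the gripper. Leave the red plate and everything else alone.

Things in the scene. Friction and masses are not known exactly. Their poses are not given: they have to be found in the camera images.
- plate: bare aluminium plate, 10 mm thick (own x), 120 mm wide (y), 150 mm tall (z), about 0.45 kg, origin at the middle of its underside. Its +x face is the weld side: a dark bead 3 mm proud, 76 to 88 mm above the bottom edge. Starts upright in one of the two rack slots, its axes parallel to the rack's
- plate_center (a point): centre of the aluminium plate, 75 mm above its bottom edge, same axes
- red_plate_center (a point): centre of a red-painted plate of the same size, standing upright in the other rack slot; leave it alone
- rack: blue rack fixed to the table. Origin at its underside centre. Base 170 (x) x 130 (y) x 10 mm; two slots along y, at x = -40 and +40 mm, each 13 mm wide between ribs that rise to 50 mm above the table. Plates stand on the base, at 10 mm, and come straight up
- rest: inspection rest fixed to the table, origin at its underside centre. Base 150 x 150 mm, top at z = 10 mm. Toe strip along y, x = 30 to 40 mm, top at 20 mm. Crossbar on posts at x = -47, y = +-66 mm. The plate's top leans to -x, weld side to +x and up; foot 30 to 50 mm in front of the bar gives 20 to 30 degrees of lean. Lamp blocks, 32 mm high, at x = 60, y = +-56 mm
- rest_bar: yellow crossbar of the rest: round, 14 mm diameter, 150 mm long along the rest's y. Origin at its centre, 47 mm to the rest's -x side and 80 mm above the table
- switch: grey lamp switch fixed to the table, origin at its underside centre. Housing 90 (x) x 220 (y) x 40 mm high. Lever hinge, along x, at y = -80, z = 85 mm between cheeks 100 mm high; the lever runs to +y. Upright panel (x = -20 to -15, y = 64 to 108 mm, top at 132 mm) behind the lever's thin pointer: white above, green in the middle, red below
- lever_pad (a point): centre of the top face of the orange pad on the lever, 36 (across) x 44 (along the lever) mm, 100 mm from the hinge and 10 mm above the lever's axis line; moves with the lever. With the lever level it lies at switch x = 0, y = +20, z = 95 mm
- lever (a joint): angle of the lamp lever, rad: 0 = released (raised 0.25 rad above level), 0.25 = half-way and level, 0.5 = bottom stop. Green zone 0.16 to 0.34. A spring returns it: pushing on the pad takes about 3 N at the start, 8 N half-way, 13 N at the bottom; the pad moves about 25 mm from released to half-way
- spray_can: green spray can, 60 mm diameter, 170 mm tall, loose; origin at its underside. Leave alone
- pipe: short dark pipe offcut, 60 mm diameter, 70 mm tall, loose; origin at its underside. Leave alone
- hammer: hammer lying on the table, loose. Leave alone
- wire_brush: brush lying on the table, loose. Leave alone
Things that resemble listed ones, but are neither listed nor needed, are in the scene too. What is shaped like the rest but pink or turquoise is not meant. Several things have the shape of the plate; the one meant has the colours described above.

How it is judged:
By the outcome, as a careful person would: the job done as asked, in the order asked, and still so for the second after the job is handed in, while the arm keeps its last pose, push and grip.
It also fails if it takes over 56 s, if anything falls off the work surface, if the arm or the gripper's body presses on something with over 40 N, if the wrist force passes 120 N, or if a joint passes its speed limit or range.

## Working session

There is one attempt and no reset: what is moved stays moved. The work goes in short steps, Python scripts to look and compute and a tool call to move; the robot and the scene stay as the last step left them, time stands still between calls to the robot, and variables do not carry over. Pictures are saved under pics/ and viewed, and the job is handed in when it is done.

Besides the shell and the picture viewer there is one more tool, called as name([rows], argument=value, ...), one row to a line, values as JSON. send_rows: Moves the arm, as the interface text tells. Its arguments: {"type":"object","properties":{"series":{"type":"array","items":{"type":"array","items":{"type":"number"}}},"newtons":{"type":"number"}},"required":["series"]}

```bash
mkdir -p pics; cat > h.py <<'E'
import numpy as np, cv2
from cell import observe, imaging, workorder, robot
def cam(n):
    d=imaging.read_camera(n); h,w=d["color"].shape[:2]
    f=h/2/np.tan(np.radians(d["vfov"])/2); d["K"]=np.array([[f,0,d["cx"]],[0,f,d["cy"]],[0,0,1]]); return d
def cloud(d):
    h,w=d["range_z"].shape; u,v=np.meshgrid(np.arange(w),np.arange(h))
    p=cv2.undistortPoints(np.stack([u,v],-1).reshape(-1,1,2).astype(np.float64),d["K"],np.array(d["dist_coeffs"],float)).reshape(h,w,2)
    z=d["range_z"]; P=np.dstack([p[...,0]*z,p[...,1]*z,z])
    T=np.array(d["T"]); return P@T[:3,:3].T+T[:3,3]
def proj(d,X):
    T=np.linalg.inv(np.array(d["T"])); X=np.atleast_2d(X)
    r,_=cv2.Rodrigues(T[:3,:3]); return cv2.projectPoints(X.astype(float),r,T[:3,3],d["K"],np.array(d["dist_coeffs"],float))[0][:,0]
def save(n,c,crop=None,s=1.5):
    if crop: c=c[crop[1]:crop[3],crop[0]:crop[2]]
    cv2.imwrite("pics/"+n+".png",cv2.resize(c[...,::-1],None,fx=s,fy=s,interpolation=cv2.INTER_CUBIC))
E
python3 - <<'E'
from h import *
print(observe())
for n in("scene","top"):
    d=cam(n); save(n+"0",d["color"]); np.savez(n+"0.npz",P=cloud(d),c=d["color"]); print(n,np.round(d["T"],3),d["K"][0,0],d["dist_coeffs"])
E
```

```text
{'time': 0.0, 'qpos': array([-1.42501643e+00,  3.42734085e-01,  1.52502283e+00, -1.46119708e-05,
        1.27538394e+00, -1.45966877e-01]), 'qvel': array([-4.91407144e-05,  9.39549063e-05,  1.06691674e-03,  1.77530172e-04,
       -6.45630397e-04,  8.45596021e-04]), 'joint_efforts': array([-1.53935867e-03, -4.31251645e+01, -2.44219530e+01,  7.17326417e-02,
        5.61624987e-02, -1.17650461e-04]), 'tool_pos': array([ 0.15097191, -0.50236299,  0.20273706]), 'tool_rot': array([-3.14005888e+00, -2.11361647e-04,  2.91750880e-01]), 'contact_force': array([-0.18595403, -0.00843777,  0.08705128]), 'torque': array([ 0.00088547,  0.03318019, -0.00581311]), 'opening': 0.09207611235395598}
scene [[-0.268  0.667 -0.695  1.648]
 [ 0.963  0.189 -0.189  0.294]
 [ 0.005 -0.72  -0.694  1.204]
 [ 0.     0.     0.     1.   ]] 460.5684906573698 [-0.1327353  0.         0.         0.         0.       ]
top [[-0.021 -0.989  0.149  0.329]
 [-1.     0.02  -0.008 -0.009]
 [ 0.005 -0.15  -0.989  1.397]
 [ 0.     0.     0.     1.   ]] 367.7970029211889 [-0.01607181  0.          0.          0.          0.        ]
```

View pics/scene0.png

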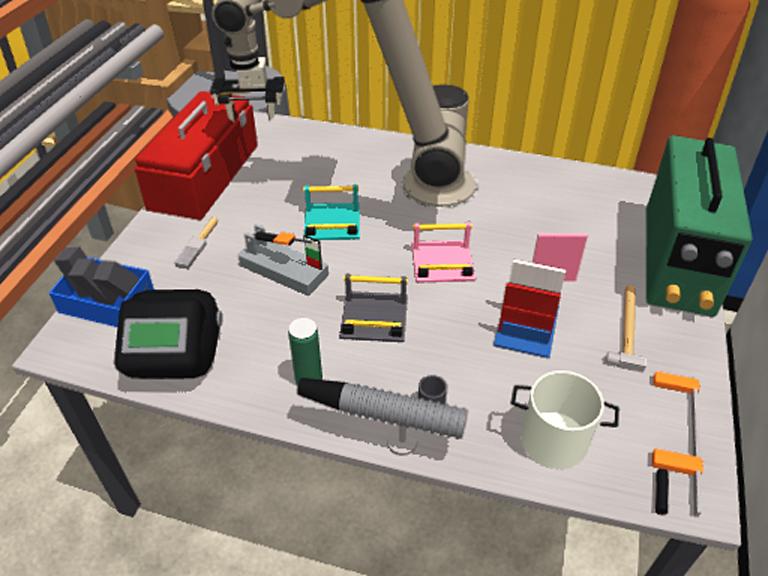

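View pics/top0.png

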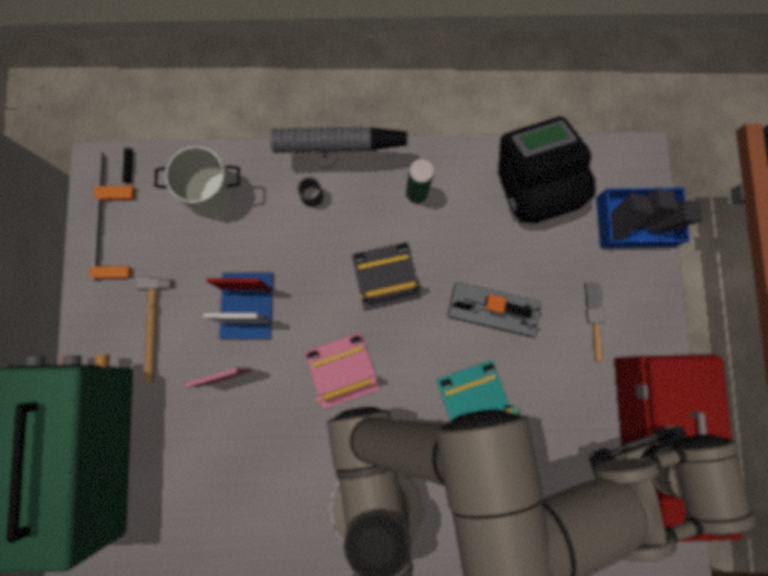

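```bash
python3 - <<'E'
from h import *
c=np.load("scene0.npz")["c"]; save("rack0",c,(320,140,410,245),6)
c2=cv2.resize(c[140:245,200:410],None,fx=3.8,fy=3.8)
save("mid0",c,(150,120,290,235),5)
c=np.load("top0.npz")["c"]; save("rackt0",c,(110,160,290,280),4)
E
```

```text
(no output)
```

View pics/rack0.png

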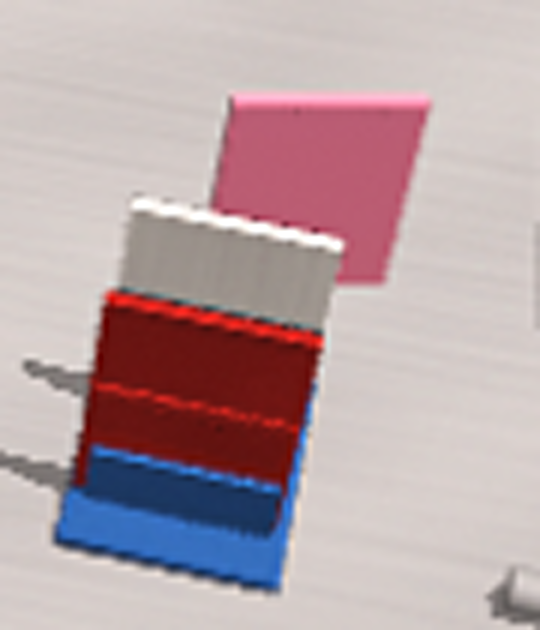

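View pics/mid0.png

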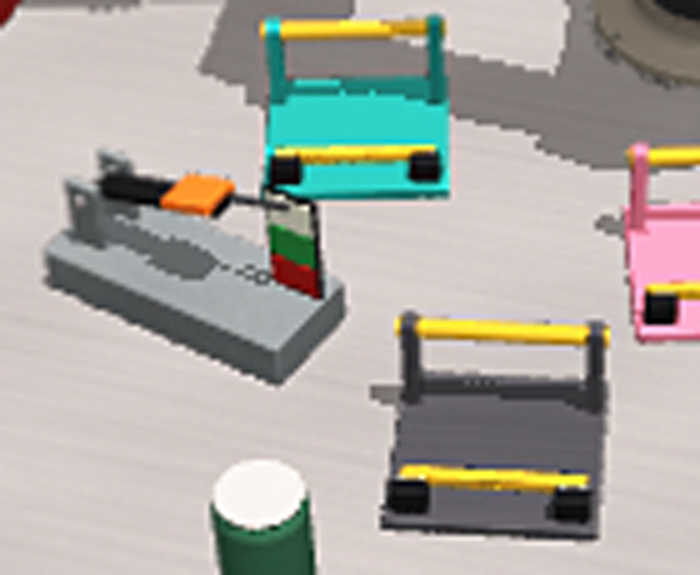

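View pics/rackt0.png

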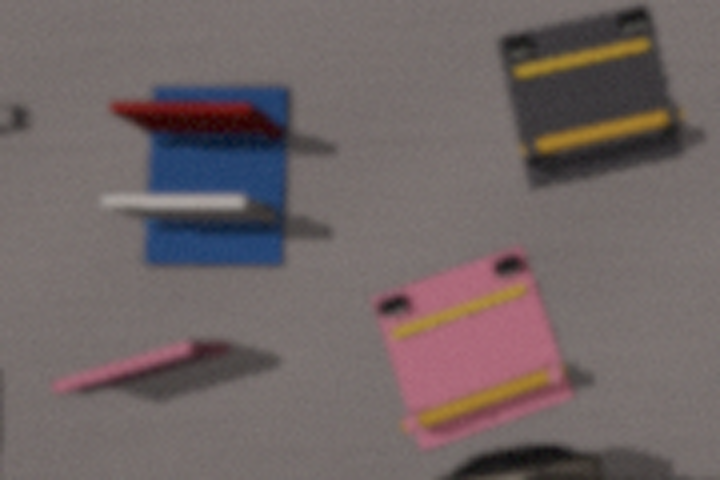

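```bash
cat > fit.py <<'E'
from h import *
D={n:np.load(n+"0.npz") for n in("scene","top")}
def sel(n,box=None,f=None,z=None):
    P=D[n]["P"];c=D[n]["c"].astype(int);m=np.isfinite(P[...,2])
    if box: mm=np.zeros_like(m);mm[box[1]:box[3],box[0]:box[2]]=1;m&=mm
    if f: m&=f(c[...,0],c[...,1],c[...,2])
    if z: m&=(P[...,2]>z[0])&(P[...,2]<z[1])
    return P[m],c[m]
def rect(p,t):
    (cx,cy),(w,h),a=cv2.minAreaRect((p[:,:2]*1000).astype(np.float32)); print(t,len(p),"c",round(cx,1),round(cy,1),"wh",round(w,1),round(h,1),"ang",round(a,2),"z",np.round(np.percentile(p[:,2],[2,50,98]),4))
blue=lambda r,g,b:(b>1.4*r)&(b>70)
E
python3 - <<'E'
from fit import *
for n,bx in(("scene",(320,140,410,245)),("top",(110,160,200,280))):
    p,_=sel(n,bx,blue); rect(p,n+" blue"); 
    p,_=sel(n,bx,blue,(0.004,0.016)); rect(p,n+" bluebase")
    p,_=sel(n,bx,blue,(0.045,0.055)); rect(p,n+" ribtop")
    p,c=sel(n,bx,lambda r,g,b:(abs(r-b)<50),(0.15,.166)); rect(p,n+" alutop")
    p,c=sel(n,bx,lambda r,g,b:(r>2*g),(0.15,.166)); rect(p,n+" redtop")
    p,c=sel(n,bx,lambda r,g,b:(abs(r-b)<50),(0.07,.17)); rect(p,n+" alu")
p,_=sel("scene",(215,180,290,230),lambda r,g,b:(r<110)&(b>r-10),(0.004,.016));rect(p,"restbase")
p,_=sel("top",(225,155,290,210),None,(0.005,.016));rect(p,"restbase top")
for n,bx in(("scene",(215,180,290,230)),("top",(225,155,290,210))):
    p,_=sel(n,bx,lambda r,g,b:(r>1.8*b),(0.06,.1)); rect(p,n+" bar");print(p.mean(0))
    p,_=sel(n,bx,lambda r,g,b:(r>1.8*b),(0.01,.03)); rect(p,n+" toe")
for n,bx in(("scene",(155,145,222,198)),("top",(290,180,370,230))):
    p,_=sel(n,bx,lambda r,g,b:(r>1.8*b)&(r>120),(0.06,.14)); rect(p,n+" pad");print(p.mean(0))
    p,_=sel(n,bx,None,(0.03,.045)); rect(p,n+" housing")
    p,_=sel(n,bx,None,(0.01,.06)); rect(p,n+" housing all")
E
```

```text
scene blue 652 c 1035.7 307.9 wh 130.9 1225.4 ang 88.5 z [0.0032 0.0127 0.0514]
scene bluebase 370 c 506.8 323.2 wh 128.1 167.1 ang 88.5 z [0.0048 0.0098 0.0151]
scene ribtop 66 c 550.8 320.7 wh 108.0 13.8 ang 88.97 z [0.0452 0.0483 0.0542]
scene alutop 184 c 388.6 340.2 wh 115.0 194.5 ang 76.18 z [0.1503 0.1566 0.1639]
scene redtop 155 c 540.4 318.8 wh 117.6 19.8 ang 87.77 z [0.1505 0.158  0.1637]
scene alu 634 c 418.2 335.5 wh 127.7 247.1 ang 80.29 z [0.0955 0.1344 0.163 ]
top blue 857 c 465.8 182.1 wh 432.7 184.0 ang 77.6 z [0.0042 0.0099 0.0476]
top bluebase 803 c 496.8 322.0 wh 128.7 165.3 ang 88.58 z [0.0049 0.0098 0.015 ]
top ribtop 17 c 488.2 359.0 wh 25.7 84.7 ang 88.74 z [0.0468 0.0491 0.054 ]
top alutop 177 c 419.8 333.8 wh 128.3 258.2 ang 80.42 z [0.1503 0.1583 0.1639]
top redtop 99 c 535.0 315.1 wh 112.0 8.3 ang 88.48 z [0.1534 0.1597 0.1641]
top alu 512 c 417.2 335.4 wh 129.7 268.2 ang 79.51 z [0.0819 0.1399 0.1632]
restbase 991 c 546.9 -48.6 wh 215.3 250.9 ang 12.84 z [0.0046 0.0099 0.0151]
restbase top 1193 c 575.0 -34.2 wh 247.1 206.7 ang 88.7 z [0.0052 0.0099 0.0153
[... 244 characters left out ...]
[0.0776 0.0855 0.0909]
[ 0.5195863  -0.04465023  0.0850944 ]
top toe 131 c 565.1 -35.1 wh 91.0 132.5 ang 12.04 z [0.0104 0.018  0.0247]
scene pad 101 c 486.2 -257.0 wh 117.1 40.8 ang 81.1 z [0.0631 0.1184 0.1267]
[ 0.48382243 -0.27601683  0.11097239]
scene housing 867 c 426.3 -288.1 wh 224.5 201.4 ang 75.67 z [0.0315 0.0397 0.0446]
scene housing all 1345 c 390.1 -278.3 wh 225.5 279.9 ang 75.63 z [0.0106 0.0382 0.0531]
top pad 115 c 476.4 -287.0 wh 42.1 35.3 ang 75.01 z [0.1127 0.1196 0.1272]
[ 0.47619591 -0.28663589  0.11995745]
top housing 943 c 472.4 -301.2 wh 220.0 90.8 ang 75.59 z [0.0335 0.0396 0.0444]
top housing all 1045 c 467.6 -286.0 wh 251.2 127.9 ang 69.28 z [0.0182 0.0395 0.0462]
```

```bash
cat > icp.py <<'E'
from fit import *
from scipy.optimize import least_squares
def box(q,lo,hi):
    lo=np.array(lo);hi=np.array(hi);c=(lo+hi)/2;d=abs(q-c)-(hi-lo)/2
    return np.linalg.norm(np.maximum(d,0),axis=1)+np.minimum(d.max(1),0)
def cylY(q,x,z,r,h):
    d=np.stack([np.hypot(q[:,0]-x,q[:,2]-z)-r,abs(q[:,1])-h],1); return np.linalg.norm(np.maximum(d,0),axis=1)+np.minimum(d.max(1),0)
U=lambda *a:np.min(a,axis=0)
rack=lambda q:U(box(q,[-.085,-.065,0],[.085,.065,.01]),box(q,[-.045,-.06,.01],[-.035,.06,.16]),box(q,[.035,-.06,.01],[.045,.06,.16]))
rest=lambda q:U(box(q,[-.075,-.075,0],[.075,.075,.01]),box(q,[.03,-.055,.01],[.04,.055,.02]),cylY(q,-.047,.08,.007,.075),box(q,[-.053,-.072,0],[-.041,-.06,.08]),box(q,[-.053,.06,0],[-.041,.072,.08]),box(q,[.05,-.068,0],[.07,-.044,.032]),box(q,[.05,.044,0],[.07,.068,.032]))
switch=lambda q:U(box(q,[-.045,-.11,0],[.045,.11,.04]),box(q,[-.02,.064,.04],[-.015,.108,.132]))
def good(n):
    P=D[n]["P"]
    z=np.linalg.norm(P-np.array([0,0,0]),axis=2)
    g=np.zeros(z.shape,bool)
    for ax in(0,1):
        for s in(1,-1): g|=np.linalg.norm(P-np.roll(P,s,ax),axis=2)>.02
    return ~g
def fit(name,f,x0,bxs,R):
    for ns in(("scene",),("top",),("scene","top")):
        ps=[]
        for n in ns:
            m=good(n); b=bxs[n]; mm=np.zeros_like(m); mm[b[1]:b[3],b[0]:b[2]]=1
            p=D[n]["P"][m&mm]; p=p[(p[:,2]>.006)&(np.hypot(p[:,0]-x0[0],p[:,1]-x0[1])<R)]; ps.append(p)
        p=np.vstack(ps)
        def res(v,full=False):
            c,s=np.cos(v[2]),np.sin(v[2]); d=p[:,:2]-v[:2]
            q=np.c_[c*d[:,0]+s*d[:,1],-s*d[:,0]+c*d[:,1],p[:,2]]
            return f(q)
        v=np.array(x0,float)
        r=least_squares(res,v,loss="soft_l1",f_scale=.003,x_scale=[.01,.01,.1])
        e=abs(res(r.x)); print(name,ns,len(p),np.round(r.x,4),"med",round(np.median(e)*1e3,2),"p90",round(np.percentile(e,90)*1e3,2))
    return r.x
E
python3 - <<'E'
from icp import *
fit("rack",rack,[.497,.322,-.025],{"scene":(320,140,410,245),"top":(110,160,200,280)},.13)
fit("rest",rest,[.575,-.045,.21],{"scene":(215,175,290,230),"top":(225,155,290,210)},.12)
for y in(.23,):
  fit("switch",switch,[.472,-.301,np.radians(-14.4)],{"scene":(155,140,222,198),"top":(290,180,370,230)},.125)
E
```

```text
rack ('scene',) 1915 [ 0.5018  0.3226 -0.0309] med 2.22 p90 4.92
rack ('top',) 969 [ 0.4933  0.3216 -0.0359] med 1.63 p90 4.18
rack ('scene', 'top') 2884 [ 0.5011  0.3214 -0.0295] med 2.07 p90 5.75
rest ('scene',) 1219 [ 0.5704 -0.0344  0.1972] med 1.78 p90 4.06
rest ('top',) 1206 [ 0.5664 -0.0342  0.1882] med 1.73 p90 4.13
rest ('scene', 'top') 2425 [ 0.5693 -0.034   0.1965] med 1.8 p90 4.17
switch ('scene',) 1411 [ 0.4764 -0.3045 -0.2574] med 2.08 p90 35.52
switch ('top',) 991 [ 0.4714 -0.3305 -0.2627] med 3.47 p90 53.13
switch ('scene', 'top') 2402 [ 0.475  -0.3109 -0.2552] med 2.56 p90 51.05
```

```bash
cat > plan.py <<'E'
from h import *
from scipy.spatial.transform import Rotation as Ro
def Rm(rpy): return Ro.from_euler("xyz",rpy)
def plan(wps,clos,start=None,ms=.040,mt=.12,sr=3,tr=2):
    """wps: list of (pos, Rotation)"""
    o=observe(); p=np.array(o["tool_pos"]) if start is None else start[0]; R=Rm(o["tool_rot"]) if start is None else start[1]
    rows=[]
    for (tp,tR) in wps:
        tp=np.array(tp,float)
        dR=(R.inv()*tR).magnitude(); n=int(np.ceil(max(np.linalg.norm(tp-p)/ms,dR/mt,1)))
        for i in range(n):
            k=n-i
            s=R.inv().apply((tp-p)/k); w=(R.inv()*tR).as_rotvec()/k
            s=np.round(s,sr);w=np.round(w,tr)
            rows.append(list(s+0.)+list(w+0.)+[clos]); p=p+R.apply(s); R=R*Ro.from_rotvec(w)
    for i in range(0,len(rows),5): print("["+",".join("["+",".join("%g"%x for x in r)+"]" for r in rows[i:i+5])+"]")
    print("end",p.round(4),R.as_euler("xyz").round(3),len(rows)); return p,R
def st():
    o=observe(); print("t",round(o["time"],2),"p",np.round(o["tool_pos"],4),"r",np.round(o["tool_rot"],3),"F",np.round(o["contact_force"],1),"op",round(o["opening"],4),"q",np.round(o["qpos"],3))
E
python3 - <<'E'
from plan import *
w=[]
a0=np.arctan2(-.5024,.151);a1=np.arctan2(.323,.457)
for i in range(1,9):
    t=i/8; a=a0+(a1-a0)*t; r=.5246+(.5596-.5246)*t; z=.203+(.27-.203)*min(1,t*2)
    w.append(([r*np.cos(a),r*np.sin(a),z],Rm([np.pi,0,.292+(1.54-.292)*t])))
plan(w,.3)
E
```

```text
[[0.031,-0.003,-0.004,0,0,-0.04,0.3],[0.031,-0.001,-0.004,0,0,-0.04,0.3],[0.031,0,-0.004,0,0,-0.04,0.3],[0.031,0.001,-0.005,0,0,-0.04,0.3],[0.031,-0.005,-0.004,0,0,-0.04,0.3]]
[[0.031,-0.004,-0.004,0,0,-0.04,0.3],[0.032,-0.002,-0.004,0,0,-0.04,0.3],[0.031,-0.002,-0.005,0,0,-0.03,0.3],[0.031,-0.008,-0.004,0,0,-0.04,0.3],[0.031,-0.006,-0.004,0,0,-0.04,0.3]]
[[0.031,-0.005,-0.004,0,0,-0.04,0.3],[0.031,-0.004,-0.004,0,0,-0.04,0.3],[0.03,-0.01,-0.004,0,0,-0.04,0.3],[0.031,-0.009,-0.004,0,0,-0.04,0.3],[0.031,-0.008,-0.004,0,0,-0.04,0.3]]
[[0.031,-0.007,-0.005,0,0,-0.03,0.3],[0.03,-0.013,0,0,0,-0.04,0.3],[0.03,-0.011,0,0,0,-0.04,0.3],[0.03,-0.011,0,0,0,-0.04,0.3],[0.031,-0.009,0,0,0,-0.04,0.3]]
[[0.029,-0.015,0,0,0,-0.04,0.3],[0.029,-0.014,0,0,0,-0.04,0.3],[0.03,-0.013,0,0,0,-0.04,0.3],[0.03,-0.012,0.001,0,0,-0.04,0.3],[0.028,-0.017,0,0,0,-0.04,0.3]]
[[0.028,-0.016,0,0,0,-0.04,0.3],[0.029,-0.016,0,0,0,-0.04,0.3],[0.029,-0.014,0,0,0,-0.03,0.3],[0.026,-0.02,0,0,0,-0.04,0.3],[0.027,-0.019,0,0,0,-0.04,0.3]]
[[0.028,-0.018,0,0,0,-0.04,0.3],[0.028,-0.017,0,0,0,-0.04,0.3]]
end [0.4565 0.3228 0.2699] [-3.141e+00 -1.000e-03  1.542e+00] 32
```

The scene view (768 px wide) shows several look-alikes:
- **Plates:** bare grey plate in the rear rack slot (538,275), red plate in the front slot (530,305), and a loose pink plate (560,255).
- **Rests:** dark grey (373,310), pink (443,250) and turquoise (331,210).

By the description I want the grey plate at (538,275) and the grey rest at (373,310), and the close crops confirm both. The lever pad is at (285,238).

send_rows([
  [0.031, -0.003, -0.006, 0, 0, -0.04, 0.3],
  [0.031, -0.001, -0.006, 0, 0, -0.04, 0.3],
  [0.031, 0, -0.006, 0, 0, -0.04, 0.3],
  [0.031, 0.001, -0.006, 0, 0, -0.04, 0.3],
  [0.031, -0.005, -0.006, 0, 0, -0.04, 0.3],
], newtons=30)

```text
time: 0.52
tool_pos: [0.2936, -0.439, 0.2332]
tool_rot: [-3.141, -0.0, 0.493]
contact_force: [-0.1, -0.2, 0.8]
opening: 0.0656
```

send_rows([
  [0.031, -0.004, -0.006, 0, 0, -0.04, 0.3],
  [0.032, -0.002, -0.006, 0, 0, -0.04, 0.3],
  [0.031, -0.002, -0.006, 0, 0, -0.03, 0.3],
  [0.031, -0.008, -0.006, 0, 0, -0.04, 0.3],
  [0.031, -0.006, -0.006, 0, 0, -0.04, 0.3],
])

```text
time: 0.93
tool_pos: [0.4124, -0.3357, 0.2632]
tool_rot: [-3.141, 0.0, 0.684]
contact_force: [0.7, -0.3, -0.4]
opening: 0.0642
```

send_rows([
  [0.031, -0.005, -0.006, 0, 0, -0.04, 0.3],
  [0.031, -0.004, -0.001, 0, 0, -0.04, 0.3],
  [0.03, -0.01, 0, 0, 0, -0.04, 0.3],
  [0.031, -0.009, 0, 0, 0, -0.04, 0.3],
  [0.031, -0.008, 0, 0, 0, -0.04, 0.3],
])

```text
time: 1.35
tool_pos: [0.4981, -0.2038, 0.27]
tool_rot: [-3.141, 0.0, 0.884]
contact_force: [0.7, -1.1, -0.0]
opening: 0.0641
```

send_rows([
  [0.031, -0.007, 0, 0, 0, -0.03, 0.3],
  [0.03, -0.013, 0, 0, 0, -0.04, 0.3],
  [0.03, -0.011, 0, 0, 0, -0.04, 0.3],
  [0.03, -0.011, 0, 0, 0, -0.04, 0.3],
  [0.031, -0.009, 0, 0, 0, -0.04, 0.3],
])

```text
time: 1.77
tool_pos: [0.5438, -0.0504, 0.27]
tool_rot: [-3.141, 0.0, 1.074]
contact_force: [1.4, -0.8, -0.3]
opening: 0.0647
```

send_rows([
  [0.029, -0.015, 0, 0, 0, -0.04, 0.3],
  [0.029, -0.014, 0, 0, 0, -0.04, 0.3],
  [0.03, -0.013, 0, 0, 0, -0.04, 0.3],
  [0.03, -0.012, 0.001, 0, 0, -0.04, 0.3],
  [0.028, -0.017, 0, 0, 0, -0.04, 0.3],
])

```text
time: 2.18
tool_pos: [0.5385, 0.1114, 0.2686]
tool_rot: [-3.141, 0.0, 1.274]
contact_force: [0.3, 0.0, -0.2]
opening: 0.0641
```

send_rows([
  [0.028, -0.016, 0, 0, 0, -0.04, 0.3],
  [0.029, -0.016, 0, 0, 0, -0.04, 0.3],
  [0.029, -0.014, 0, 0, 0, -0.03, 0.3],
  [0.026, -0.02, 0, 0, 0, -0.04, 0.3],
  [0.027, -0.019, 0, 0, 0, -0.04, 0.3],
])

```text
time: 2.6
tool_pos: [0.4856, 0.265, 0.2687]
tool_rot: [-3.141, 0.001, 1.464]
contact_force: [0.6, 0.0, 1.1]
opening: 0.064
```

send_rows([
  [0.028, -0.018, 0, 0, 0, -0.04, 0.3],
  [0.028, -0.017, 0, 0, 0, -0.04, 0.3],
  [0, 0, 0, 0, 0, 0, 0.3],
])

```text
time: 2.85
tool_pos: [0.4535, 0.327, 0.269]
tool_rot: [-3.14, -0.002, 1.549]
contact_force: [0.1, -1.4, 0.2]
opening: 0.0641
```

```bash
python3 - <<'E'
from plan import *
st()
for n in("scene","top"):
    d=cam(n); np.savez(n+"1.npz",P=cloud(d),c=d["color"])
    o=observe();p=np.array(o["tool_pos"]);R=Rm(o["tool_rot"]).as_matrix()
    print(n,"TCP px",proj(d,p))
    bx=(300,90,420,250) if n=="scene" else (90,140,270,270)
    save(n+"1",d["color"],bx,4)
    dd=d["color"].copy()
E
```

```text
t 2.85 p [0.4535 0.327  0.269 ] r [-3.140e+00 -2.000e-03  1.549e+00] F [ 0.1 -1.4  0.2] op 0.0641 q [0.486 0.366 1.307 0.002 1.469 0.508]
scene TCP px [[365.12742678 151.02240818]]
top TCP px [[143.04149452 206.78737769]]
```

View pics/scene1.png

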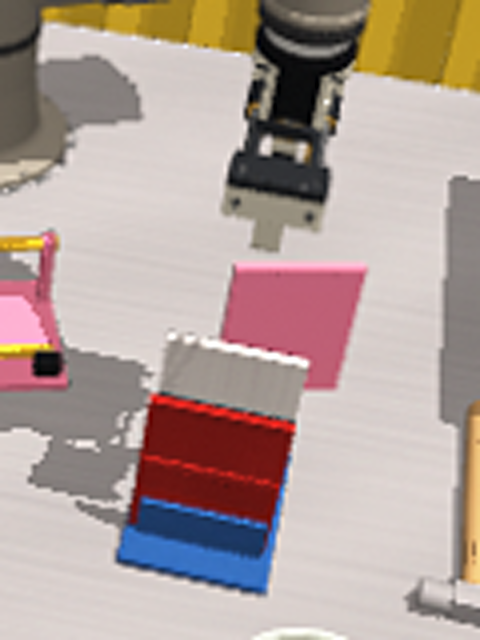

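View pics/top1.png

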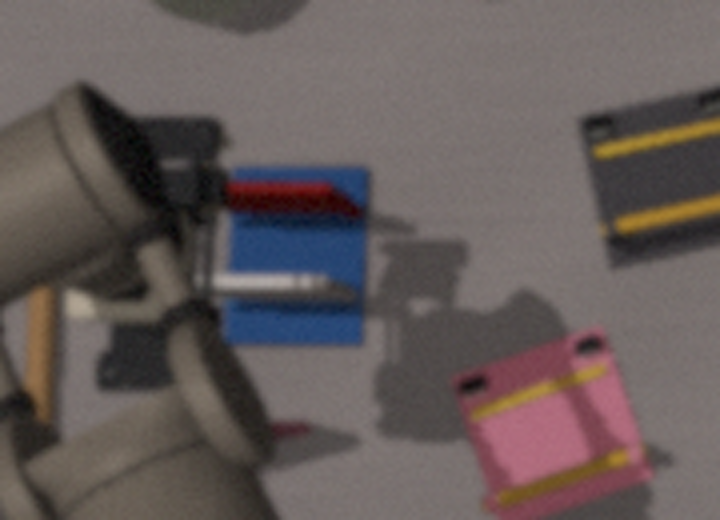

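```bash
python3 - <<'E'
from h import *
D=np.load("scene1.npz");P=D["P"]
for v in range(146,154): print(v,np.round(P[v,364:371],3).tolist()[::2])
# plate front face (scene), top cloud plate
q=P[228:236,343:372].reshape(-1,3); print(np.median(q,0))
A=np.c_[q[:,1:],np.ones(len(q))]; print(np.linalg.lstsq(A,q[:,0],rcond=None)[0], len(q))
c=D["c"].astype(int)
m=(c.max(2)-c.min(2)<40)&(c.min(2)>215)&(abs(P[...,1]-.323)<.07)&(P[...,2]>.15)&(P[...,2]<.17); print("scene top",m.sum(),P[m].mean(0))
D=np.load("top0.npz");P=D["P"];c=D["c"].astype(int)
m=(c.max(2)-c.min(2)<40)&(c.min(2)>150)&(abs(P[...,1]-.323)<.07)&(P[...,2]>.15)&(P[...,2]<.17); print("top top",m.sum(),P[m].mean(0),P[m].min(0),P[m].max(0))
E
```

```text
146 [[0.503, 0.317, 0.325], [0.506, 0.323, 0.329], [0.512, 0.329, 0.334], [0.507, 0.335, 0.332]]
147 [[0.507, 0.318, 0.325], [0.507, 0.323, 0.326], [0.5, 0.33, 0.322], [0.503, 0.335, 0.325]]
148 [[0.503, 0.318, 0.317], [0.502, 0.324, 0.318], [0.508, 0.33, 0.324], [0.507, 0.336, 0.325]]
149 [[0.505, 0.319, 0.315], [0.5, 0.325, 0.312], [0.508, 0.331, 0.32], [0.101, 0.352, 0.007]]
150 [[0.501, 0.32, 0.308], [0.502, 0.325, 0.311], [0.503, 0.331, 0.312], [0.097, 0.353, -0.001]]
151 [[0.504, 0.32, 0.307], [0.507, 0.326, 0.31], [0.498, 0.332, 0.305], [0.102, 0.353, -0.002]]
152 [[0.12, 0.33, 0.001], [0.493, 0.327, 0.296], [0.498, 0.333, 0.301], [0.118, 0.354, 0.004]]
153 [[0.133, 0.33, 0.006], [0.121, 0.338, -0.002], [0.127, 0.346, 0.004], [0.117, 0.355, -0.001]]
[0.56820492 0.35185004 0.00830659]
[-0.28751406  0.34743998  0.66602221] 232
scene top 58 [0.46024555 0.32851421 0.15995189]
top top 36 [0.45705972 0.31994507 0.16056356] [0.45518444 0.26788389 0.15693498] [0.46095674 0.37234453 0.16599562]
```

send_rows([
  [-0.005, 0.005, 0.03, 0, 0, 0.01, 0.3],
  [0, 0, 0.04, 0, 0, 0, 0.3],
  [0, 0, 0.04, 0, 0, 0, 0.3],
  [0, 0, 0.03, 0, 0, 0, 0.3],
  [0, 0, 0.014, 0, 0, 0, 0.3],
])

```text
time: 3.37
tool_pos: [0.4599, 0.3145, 0.1108]
tool_rot: [-3.135, 0.004, 1.529]
contact_force: [-0.5, 1.0, -0.5]
opening: 0.0643
```

send_rows([
  [0, 0, 0, 0, 0, 0, 0.3],
  [0, 0, 0, 0, 0, 0, 0.6],
  [0, 0, 0, 0, 0, 0, 0.7],
  [0, 0, 0, 0, 0, 0, 0.75],
  [0, 0, 0, 0, 0, 0, 0.8],
])

```text
time: 3.78
tool_pos: [0.4624, 0.3176, 0.1169]
tool_rot: [3.139, -0.001, 1.531]
contact_force: [0.2, -0.7, -0.3]
opening: 0.0422
```

```bash
python3 - <<'E'
from plan import *
st()
d=cam("scene"); save("scene2",d["color"],(300,90,420,250),4)
d=cam("top"); save("top2",d["color"],(90,140,270,270),4)
E
```

```text
t 3.78 p [0.4624 0.3176 0.1169] r [ 3.139e+00 -1.000e-03  1.531e+00] F [ 0.2 -0.7 -0.3] op 0.0422 q [ 0.465  0.486  1.551 -0.     1.102  0.505]
```

View pics/scene2.png

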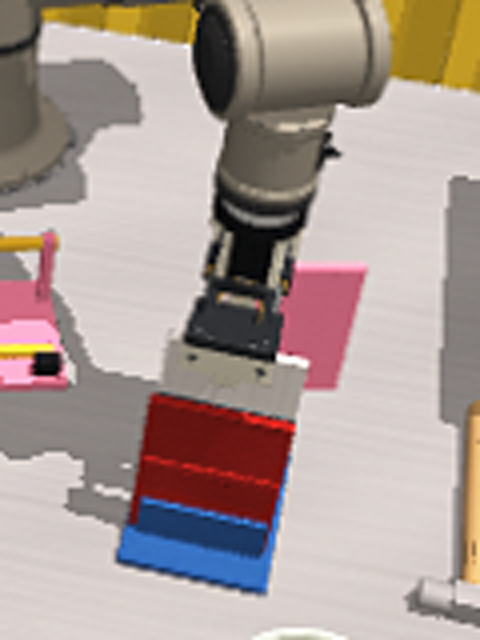

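send_rows([
  [0.002, -0.003, 0, 0, 0, 0, 0.8],
  [0, 0, 0, 0, 0, 0, 0.8],
  [0, 0, 0, 0, 0, 0, 0.85],
  [0, 0, 0, 0, 0, 0, 0.85],
  [0, 0, 0, 0, 0, 0, 0.85],
], newtons=15)

```text
time: 4.3
tool_pos: [0.4585, 0.3195, 0.1154]
tool_rot: [-3.142, 0.0, 1.532]
contact_force: [0.5, 0.2, -0.7]
opening: 0.0138
```

send_rows([
  [0, 0, 0, 0, 0, 0, 0.95],
  [0, 0, 0, 0, 0, 0, 0.95],
  [0, 0, 0, 0, 0, 0, 1],
])

```text
time: 4.55
tool_pos: [0.4585, 0.3195, 0.1153]
tool_rot: [-3.142, 0.0, 1.532]
contact_force: [-0.8, -0.2, -1.4]
opening: 0.0103
```

send_rows([
  [0, 0, 0, 0, 0, 0, 1],
  [0, 0, -0.01, 0, 0, 0, 1],
  [0, 0, -0.02, 0, 0, 0, 1],
  [0, 0, -0.03, 0, 0, 0, 1],
  [0, 0, -0.03, 0, 0, 0, 1],
], newtons=35)

```text
time: 4.97
tool_pos: [0.4576, 0.3189, 0.2056]
tool_rot: [-3.138, 0.002, 1.532]
contact_force: [0.7, -0.0, -4.7]
opening: 0.0099
```

send_rows([
  [0, 0, -0.03, 0, 0, 0, 1],
  [0, 0, -0.02, 0, 0, 0, 1],
  [0, 0, -0.01, 0, 0, 0, 1],
  [0, 0, 0, 0, 0, 0, 1],
])

```text
time: 5.3
tool_pos: [0.4591, 0.3198, 0.2676]
tool_rot: [3.138, -0.002, 1.532]
contact_force: [-0.5, 0.9, -5.0]
opening: 0.0094
```

```bash
python3 - <<'E'
from plan import *
st()
d=cam("scene"); save("scene3",d["color"],(300,90,420,250),4)
d=cam("top"); save("top3",d["color"],(90,140,270,270),4)
E
```

```text
t 5.3 p [0.4591 0.3198 0.2676] r [ 3.138e+00 -2.000e-03  1.532e+00] F [-0.5  0.9 -5. ] op 0.0094 q [ 0.472  0.365  1.313 -0.     1.46   0.51 ]
```

View pics/scene3.png

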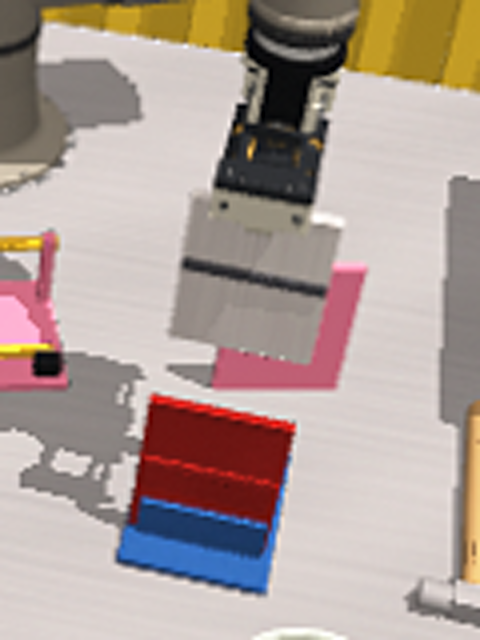

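View pics/top3.png

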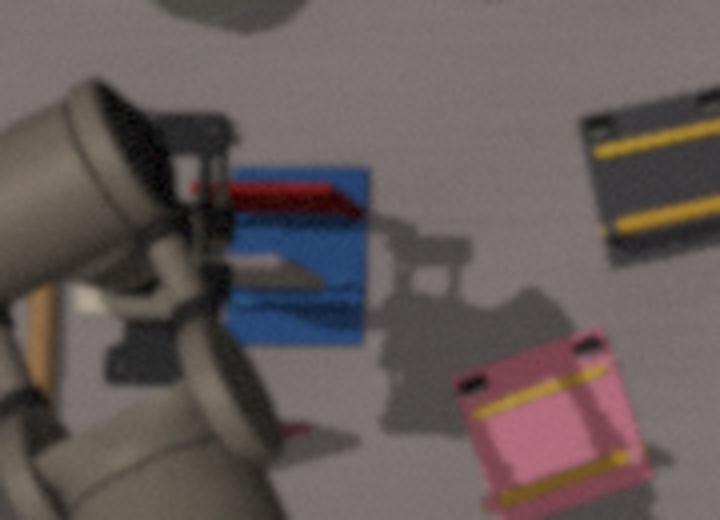

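The dark weld bead is visible on the world +x face (crop 253,275), so the plate needs no half turn. Next I'll measure how the plate sits in the hand and refine the rest pose.

```bash
python3 - <<'E'
from plan import *
d=cam("scene"); P=cloud(d); c=d["color"].astype(int)
np.savez("held.npz",P=P,c=c)
m=(abs(P[...,0]-.462)<.03)&(abs(P[...,1]-.32)<.09)&(P[...,2]>.145)&(P[...,2]<.225)&(c.max(2)-c.min(2)<45)
q=P[m]; o=observe(); R=Rm(o["tool_rot"]); t=R.inv().apply(q-o["tool_pos"])
print(len(q),"tool x pct",np.percentile(t[:,0],[0,1,50,99,100]).round(4))
A=np.c_[t[:,0],t[:,2],np.ones(len(t))]; print("y=a x+b z+c",np.linalg.lstsq(A,t[:,1],rcond=None)[0].round(4), "zmax",np.percentile(t[:,2],[99,100]))
for z0 in np.arange(.03,.12,.015):
    k=(abs(t[:,2]-z0)<.008); print(z0,k.sum(),t[k,0].min().round(4),t[k,0].max().round(4))
m2=m.copy(); ys,xs=np.where(m); print(xs.min(),xs.max(),ys.min(),ys.max())
# predicted plate corners px with offset 0
for X in([-.06,.005,-.045],[.06,.005,-.045],[.06,.005,.105],[-.06,.005,.105]): print(proj(d,R.apply(X)+o["tool_pos"]).round(1))
save("held",d["color"],(330,120,395,190),8)
E
```

```text
555 tool x pct [-0.0582 -0.0567  0.003   0.0624  0.0634]
y=a x+b z+c [-0.0086  0.0034  0.0062] zmax [0.10401644 0.10751669]Traceback (most recent call last):
  File "<stdin>", line 9, in <module>
    return umr_minimum(a, axis, None, out, keepdims, initial, where)
ValueError: zero-size array to reduction operation minimum which has no identity
```

```bash
cat > tgt.py <<'E'
from plan import *
RX,RY,RYAW=.569,-.0343,.194
def plate_tcp(th,xb,zb,off=.003,dy=0):
    ex=np.array([np.cos(RYAW),np.sin(RYAW),0]);ey=np.array([-ex[1],ex[0],0]);ez=np.array([0,0,1.])
    u=-np.sin(th)*ex+np.cos(th)*ez; n=np.cos(th)*ex+np.sin(th)*ez
    back=np.array([RX,RY,0])+xb*ex+zb*ez
    T=back+.005*n+.105*u+(dy-off)*ey
    return T,Ro.from_matrix(np.c_[ey,n,-u])
E
python3 - <<'E'
from tgt import *
th=np.radians(23)
T,R=plate_tcp(th,-.0097+.004,.010); print(T,R.as_euler("xyz"))
o=observe(); p=np.array(o["tool_pos"])
plan([(p+[0.0,-.03,.03],Rm(o["tool_rot"])),(T+[0,0,.14],R)],1)
E
```

```text
[ 0.52824432 -0.04536466  0.10860667] [2.74016693 0.         1.76479633]
[[-0.015,0.001,-0.015,0,0,0,1],[-0.015,0,-0.015,0,0,0,1],[-0.037,0.009,0.005,-0.04,0.01,-0.03,1],[-0.037,0.008,0.005,-0.05,0,-0.03,1],[-0.037,0.007,0.005,-0.04,0.01,-0.02,1]]
[[-0.038,0.006,0.005,-0.05,0,-0.03,1],[-0.038,0.004,0.006,-0.04,0.01,-0.02,1],[-0.038,0.003,0.005,-0.05,0,-0.03,1],[-0.038,0.002,0.006,-0.04,0.01,-0.02,1],[-0.038,0.001,0.005,-0.05,0,-0.03,1]]
[[-0.037,0,0.005,-0.04,0.01,-0.02,1]]
end [ 0.5286 -0.0452  0.2487] [ 2.743 -0.004  1.766] 11
```

send_rows([
  [-0.015, 0.001, -0.015, 0, 0, 0, 1],
  [-0.015, 0, -0.015, 0, 0, 0, 1],
  [-0.037, 0.009, 0.005, -0.04, 0.01, -0.03, 1],
  [-0.037, 0.008, 0.005, -0.05, 0, -0.03, 1],
  [-0.037, 0.007, 0.005, -0.04, 0.01, -0.02, 1],
])

```text
time: 5.87
tool_pos: [0.4809, 0.1771, 0.2785]
tool_rot: [3.012, -0.014, 1.616]
contact_force: [1.0, -0.4, -5.9]
opening: 0.0097
```

send_rows([
  [-0.038, 0.006, 0.005, -0.05, 0, -0.03, 1],
  [-0.038, 0.004, 0.006, -0.04, 0.01, -0.02, 1],
  [-0.038, 0.003, 0.005, -0.05, 0, -0.03, 1],
  [-0.038, 0.002, 0.006, -0.04, 0.01, -0.02, 1],
  [-0.038, 0.001, 0.005, -0.05, 0, -0.03, 1],
])

```text
time: 6.28
tool_pos: [0.5202, -0.0102, 0.2529]
tool_rot: [2.781, -0.003, 1.745]
contact_force: [0.5, 0.4, -5.1]
opening: 0.0097
```

send_rows([
  [-0.037, 0, 0.005, -0.04, 0.01, -0.02, 1],
  [0, 0, 0, 0, 0, 0, 1],
  [0, 0, 0, 0, 0, 0, 1],
  [0, 0, 0, 0, 0, 0, 1],
])

```text
time: 6.62
tool_pos: [0.5284, -0.0447, 0.2485]
tool_rot: [2.743, -0.007, 1.764]
contact_force: [-0.3, 0.4, -5.6]
opening: 0.0097
```

```bash
python3 - <<'E'
from tgt import *
st()
d=cam("scene"); save("scene4",d["color"],(190,90,320,240),4)
d=cam("top"); save("top4",d["color"],(190,120,330,230),4)
T,R=plate_tcp(np.radians(23),-.0097+.004,.010)
plan([(T+[0,0,.03],R)],1)
E
```

```text
t 6.62 p [ 0.5284 -0.0447  0.2485] r [ 2.743 -0.007  1.764] F [-0.3  0.4 -5.6] op 0.0097 q [-0.369  0.103  1.786  0.268  0.931 -0.687]
[[-0.001,-0.015,0.034,0,0,0,1],[-0.001,-0.015,0.034,0,0,0,1],[0,-0.014,0.034,0,-0.01,0,1]]
end [ 0.5286 -0.0448  0.1384] [2.741 0.003 1.764] 3
```

View pics/scene4.png

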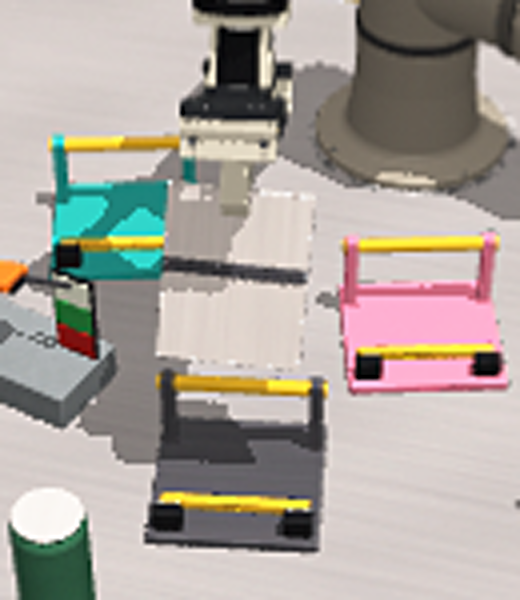

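send_rows([
  [-0.001, -0.015, 0.034, 0, 0, 0, 1],
  [0, -0.015, 0.034, 0, 0, 0, 1],
  [0, -0.014, 0.034, 0, -0.01, 0, 1],
  [0, 0, 0, 0, 0, 0, 1],
  [0, 0, 0, 0, 0, 0, 1],
])

```text
time: 7.13
tool_pos: [0.5283, -0.0432, 0.1381]
tool_rot: [2.743, 0.002, 1.765]
contact_force: [1.3, -0.1, -5.0]
opening: 0.0096
```

```bash
python3 - <<'E'
from tgt import *
st()
d=cam("scene"); save("scene5",d["color"],(210,120,310,240),6); np.savez("scene5.npz",P=cloud(d),c=d["color"])
d=cam("top"); save("top5",d["color"],(190,120,330,230),4)
T,R=plate_tcp(np.radians(23),-.0097+.004,.010)
plan([(T+[0,0,.006],R)],1,ms=.01,sr=4,tr=3)
E
```

```text
t 7.13 p [ 0.5283 -0.0432  0.1381] r [2.743e+00 2.000e-03 1.765e+00] F [ 1.3 -0.1 -5. ] op 0.0096 q [-0.36   0.236  1.969  0.355  0.622 -0.811]
[[0.0001,-0.0044,0.0079,0.001,0.002,0,1],[0.0001,-0.0044,0.0079,0.002,0.002,0.001,1],[0,-0.0045,0.008,0.001,0.002,0,1]]
end [ 0.5282 -0.0454  0.1146] [2.74  0.    1.765] 3
```

View pics/scene5.png

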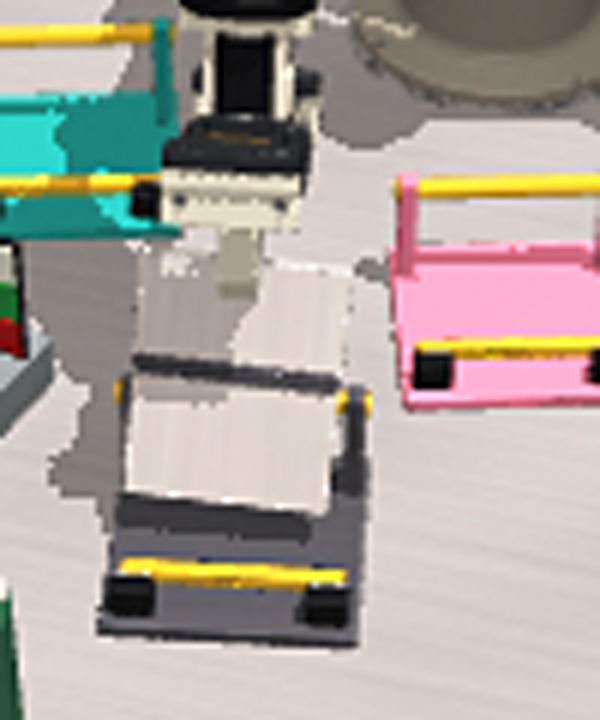

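View pics/top5.png

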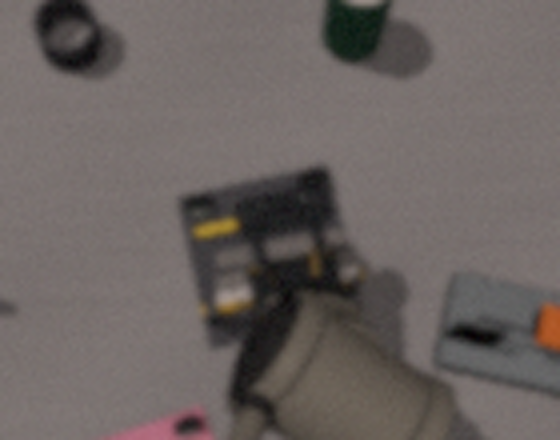

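```bash
python3 - <<'E'
from tgt import *
d=np.load("scene5.npz");P=d["P"];c=d["c"].astype(int)
ex=np.array([np.cos(RYAW),np.sin(RYAW),0]);ey=np.array([-ex[1],ex[0],0])
Q=P-[RX,RY,0]; X=Q@ex;Y=Q@ey;Z=P[...,2]
m=(c.max(2)-c.min(2)<40)&(c.min(2)>140)&(Z>.05)&(Z<.16)&(abs(X)<.07)&(abs(Y)<.09)
x,y,z=X[m],Y[m],Z[m]; print(m.sum(),np.percentile(y,[0,1,99,100]).round(4),z.min())
A=np.c_[y,z,np.ones(len(y))];w=np.linalg.lstsq(A,x,rcond=None)[0];print("x=",w.round(4),"tilt",np.degrees(np.arctan(-w[1])))
b=(c[...,0]>1.8*c[...,2])&(c[...,0]>120)&(Z>.06)&(Z<.1)&(abs(X+.047)<.03)&(abs(Y)<.09); print("bar y",Y[b].min(),Y[b].max(), "x",X[b].mean())
d=np.load("scene0.npz");P=d["P"];c=d["c"].astype(int);Q=P-[RX,RY,0]; X=Q@ex;Y=Q@ey;Z=P[...,2]
b=(c[...,0]>1.8*c[...,2])&(c[...,0]>120)&(Z>.06)&(Z<.1)&(abs(X+.047)<.03)&(abs(Y)<.09); print("bar0 y",Y[b].min(),Y[b].max(),"slope",np.polyfit(Y[b],X[b],1))
b=(c[...,0]>1.8*c[...,2])&(c[...,0]>120)&(Z>.008)&(Z<.03)&(abs(X-.035)<.03)&(abs(Y)<.09); print("toe0 y",Y[b].min(),Y[b].max(),"slope",np.polyfit(Y[b],X[b],1))
E
```

```text
972 [-0.0631 -0.0617  0.0574  0.0704] 0.0500746301772772
x= [-0.008  -0.4216  0.0226] tilt 22.859620640434137
bar y -0.07414152398223588 0.07473732889148293 x -0.044726523859031246
bar0 y -0.0748910804841771 0.07493127401112792 slope [-0.00219452 -0.04260081]
toe0 y -0.06367603133982022 0.06680563137829289 slope [0.00047065 0.03681239]
```

send_rows([
  [0.002, -0.0045, 0.008, 0, 0, 0, 1],
  [0, -0.0045, 0.008, 0, 0, 0, 1],
  [0, -0.0025, 0.005, 0, 0.005, 0, 1],
  [0, 0, 0, 0, 0, 0, 1],
  [0, 0, 0, 0, 0, 0, 1],
])

```text
time: 7.65
tool_pos: [0.5275, -0.0442, 0.1169]
tool_rot: [2.737, 0.001, 1.764]
contact_force: [-1.0, 0.2, -4.9]
opening: 0.0095
```

send_rows([
  [0, -0.001, 0.002, 0, 0, 0, 1],
  [0, -0.001, 0.002, 0, 0, 0, 1],
  [0, 0, 0, 0, 0, 0, 1],
])

```text
time: 7.9
tool_pos: [0.5269, -0.0444, 0.1115]
tool_rot: [2.738, 0.001, 1.763]
contact_force: [-0.2, -1.0, -2.6]
opening: 0.0099
```

```bash
python3 - <<'E'
from tgt import *
T,R=plate_tcp(np.radians(23),-.0097+.004,.010); o=observe();print(R.inv().apply(T-o["tool_pos"]).round(4), (Rm(o["tool_rot"]).inv()*R).as_rotvec().round(3),T)
E
```

```text
[-0.0012 -0.0001  0.0031] [ 0.002  0.001 -0.001] [ 0.52824432 -0.04536466  0.10860667]
```

send_rows([
  [0, -0.0005, 0.001, 0, 0, 0, 1],
  [0, 0, 0, 0, 0, 0, 1],
  [0, 0, 0, 0, 0, 0, 1],
])

```text
time: 8.15
tool_pos: [0.5272, -0.0447, 0.1111]
tool_rot: [2.737, 0.002, 1.763]
contact_force: [-4.0, -4.4, 4.7]
opening: 0.0095
```

send_rows([
  [0, -0.0018, -0.0008, 0, 0, 0, 1],
  [0, 0, 0, 0, 0, 0, 1],
  [0, 0, 0, 0, 0, 0, 1],
])

```text
time: 8.4
tool_pos: [0.5255, -0.0449, 0.1109]
tool_rot: [2.736, 0.002, 1.763]
contact_force: [2.3, -1.0, 2.1]
opening: 0.0101
```

send_rows([
  [0, -0.0014, -0.0008, 0, 0, 0, 1],
  [0, 0, 0, 0, 0, 0, 1],
  [0, 0, 0, 0, 0, 0, 1],
])

```text
time: 8.65
tool_pos: [0.5241, -0.0451, 0.1109]
tool_rot: [2.737, 0.002, 1.764]
contact_force: [6.7, -0.8, -0.3]
opening: 0.0096
```

```bash
python3 - <<'E'
from tgt import *
st()
d=cam("scene"); save("scene6",d["color"],(210,120,310,240),6); P=cloud(d);c=d["color"].astype(int)
ex=np.array([np.cos(RYAW),np.sin(RYAW),0]);ey=np.array([-ex[1],ex[0],0])
Q=P-[RX,RY,0]; X=Q@ex;Y=Q@ey;Z=P[...,2]
m=(c.max(2)-c.min(2)<40)&(c.min(2)>140)&(Z>.02)&(Z<.13)&(abs(X)<.07)&(abs(Y)<.09)
x,y,z=X[m],Y[m],Z[m]; print(m.sum(),np.percentile(y,[0,1,99,100]).round(4),z.min())
A=np.c_[y,z,np.ones(len(y))];w=np.linalg.lstsq(A,x,rcond=None)[0];print("x=",w.round(4),"tilt",np.degrees(np.arctan(-w[1])))
th=np.arctan(-w[1]); # back plane dist to bar centre
print("bar gap mm",1e3*(((w[1]*.08+w[2])+.047)*np.cos(th)-.010-.007))
E
```

```text
t 8.65 p [ 0.5241 -0.0451  0.1109] r [2.737e+00 2.000e-03 1.764e+00] F [ 6.7 -0.8 -0.3] op 0.0096 q [-0.371  0.273  2.019  0.419  0.539 -0.892]
963 [-0.0645 -0.062   0.0563  0.0706] 0.02007263660963088
x= [-0.0113 -0.449   0.0103] tilt 24.181850907947222
bar gap mm 2.5144971943677805
```

View pics/scene6.png

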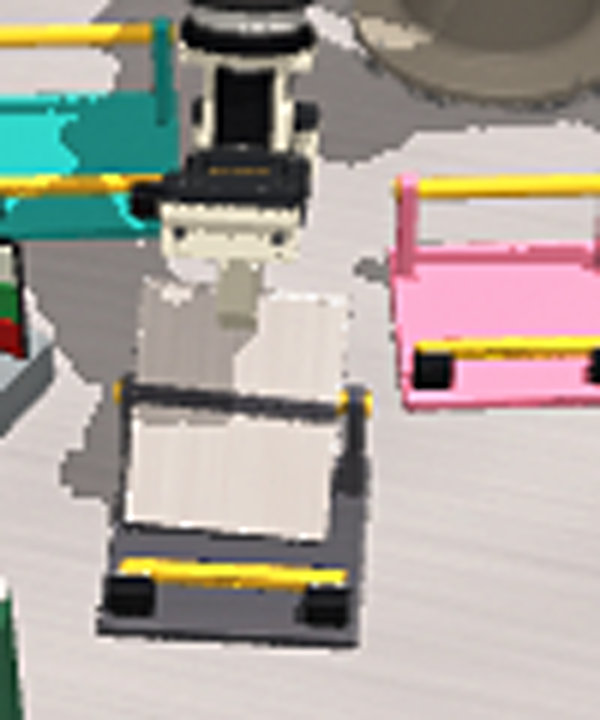

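send_rows([
  [0, 0, 0, 0, 0, 0, 0.85],
  [0, 0, 0, 0, 0, 0, 0.8],
  [0, 0, 0, 0, 0, 0, 0.7],
  [0, 0, 0, 0, 0, 0, 0.6],
  [0, 0, 0, 0, 0, 0, 0.6],
])

```text
time: 9.12
tool_pos: [0.5223, -0.0445, 0.1097]
tool_rot: [2.74, -0.001, 1.764]
contact_force: [-0.0, -0.5, -0.2]
opening: 0.0335
```

```bash
cat > chk.py <<'E'
from tgt import *
def chk(name):
    st()
    d=cam("scene"); save(name,d["color"],(210,120,310,240),6); P=cloud(d);c=d["color"].astype(int)
    ex=np.array([np.cos(RYAW),np.sin(RYAW),0]);ey=np.array([-ex[1],ex[0],0])
    Q=P-[RX,RY,0]; X=Q@ex;Y=Q@ey;Z=P[...,2]
    m=(c.max(2)-c.min(2)<40)&(c.min(2)>140)&(Z>.02)&(Z<.13)&(abs(X)<.07)&(abs(Y)<.09)
    x,y,z=X[m],Y[m],Z[m]; print(m.sum(),np.percentile(y,[0,1,99,100]).round(4),z.min())
    A=np.c_[y,z,np.ones(len(y))];w=np.linalg.lstsq(A,x,rcond=None)[0];print("x=",w.round(4),"tilt",np.degrees(np.arctan(-w[1])))
    th=np.arctan(-w[1]); print("bar gap mm",1e3*(((w[1]*.08+w[2])+.047)*np.cos(th)-.010-.007))
E
python3 -c "
from chk import *
chk('scene7')"
```

```text
t 9.12 p [ 0.5223 -0.0445  0.1097] r [ 2.740e+00 -1.000e-03  1.764e+00] F [-0.  -0.5 -0.2] op 0.0335 q [-0.371  0.273  2.022  0.418  0.541 -0.891]
999 [-0.0713 -0.0649  0.0512  0.0705] 0.02004959834329001
x= [-0.033  -0.4984  0.014 ] tilt 26.492761170332148
bar gap mm 1.8814707706895821
```

View pics/scene7.png

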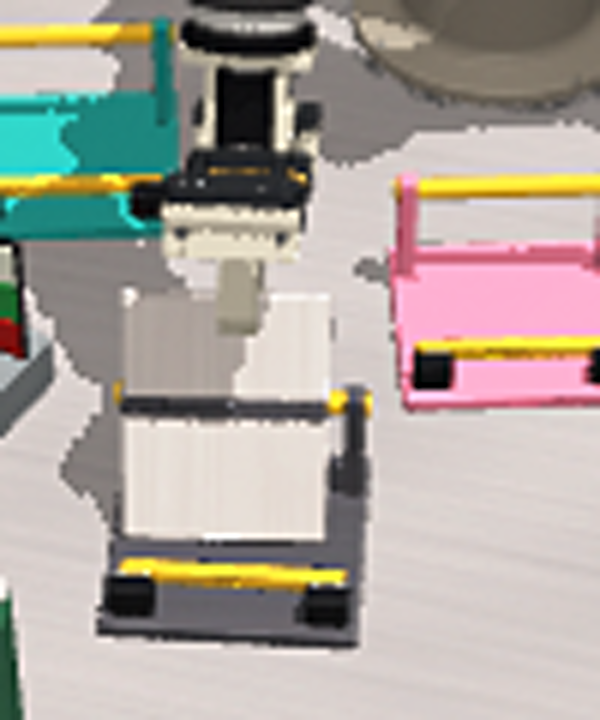

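```bash
cat >> chk.py <<'E'
def edges(name=None):
    d=cam("scene"); P=cloud(d);c=d["color"].astype(int)
    ex=np.array([np.cos(RYAW),np.sin(RYAW),0]);ey=np.array([-ex[1],ex[0],0])
    Q=P-[RX,RY,0]; X=Q@ex;Y=Q@ey;Z=P[...,2]
    L=[];Rr=[]
    m=(c.max(2)-c.min(2)<40)&(abs(X)<.09)&(abs(Y)<.08)&(Z>.013)&(Z<.16)
    x,y,z=X[m],Y[m],Z[m]
    A=np.c_[y,z,np.ones(len(y))]; w=np.array([0,-.47,.012])
    for _ in range(6):
        k=abs(A@w-x)<.008; w=np.linalg.lstsq(A[k],x[k],rcond=None)[0]
    n=np.array([1,-w[0],-w[1]]);n/=np.linalg.norm(n)
    th=np.arctan(-w[1]); k=abs(A@w-x)*n[0]<.006
    s=-x[k]*np.sin(th)+z[k]*np.cos(th); pts=(np.c_[y[k],s]*1000).astype(np.float32)
    print("plane",w.round(4),"tilt",np.degrees(th).round(2),"normal dot",n.round(3),k.sum())
    print("minAreaRect (y,s mm)",cv2.minAreaRect(pts))
    for a in range(0,160,12):
        q=pts[(abs(pts[:,1]-(pts[:,1].min()+a))<4)]
        if len(q)>5: print(a,len(q),np.percentile(q[:,0],[2,98]).round(1))
    return w
E
python3 -c "
from chk import *
edges()"
```

```text
plane [-0.0417 -0.5014  0.0145] tilt 26.63 normal dot [0.893 0.037 0.448] 1248
minAreaRect (y,s mm) ((1.26409912109375, 82.73662567138672), (159.008056640625, 138.70083618164062), 88.91089630126953)
0 9 [-67.8   5.8]
12 72 [-63.  56.]
24 62 [-62.4  50. ]
36 74 [-59.9  49.6]
48 70 [-62.7  52.5]
60 68 [-62.4  50.7]
72 63 [-60.5  50.6]
84 59 [-64.1  51.1]
96 71 [-63.2  49.2]
108 71 [-63.8  48.4]
120 71 [-63.5  48. ]
132 70 [-64.9  47.5]
144 48 [-65.4  48.3]
156 38 [-66.   47.8]
```

```bash
cat > quad.py <<'E'
from chk import *
from scipy.optimize import least_squares
def quad(name,v0=(-.006,0,.0145,.45,.03,0)):
    """fit front-face quad: bottom-centre of front face (x,y,z in rest frame), tilt, yaw, inplane roll, to image edges"""
    d=cam("scene");c=d["color"].astype(int)
    g=cv2.GaussianBlur(d["color"],(0,0),.8)
    # plate mask: bright, low saturation, depth near plane
    P=cloud(d); ex=np.array([np.cos(RYAW),np.sin(RYAW),0]);ey=np.array([-ex[1],ex[0],0]);ez=np.array([0,0,1.])
    B=np.array([RX,RY,0]); Q=P-B; X=Q@ex;Y=Q@ey;Z=P[...,2]
    reg=(abs(X)<.08)&(abs(Y)<.085)&(Z>.012)&(Z<.155)
    m=(reg&(c.max(2)-c.min(2)<40)&(c.min(2)>105)).astype(np.uint8)
    pts_d=(Q@np.c_[ex,ey,ez])[m>0]
    def axes(v):
        R=Ro.from_euler("ZYX",[v[4],-v[3],v[5]]) # yaw, tilt, roll about own x
        return R.as_matrix()
    W=np.c_[ex,ey,ez]
    def corners(v):
        R=axes(v); o=np.array([v[0],v[1],v[2]])
        cs=np.array([[0,-.06,0],[0,.06,0],[0,.06,.15],[0,-.06,.15]])
        return (o+cs@R.T)@W.T+B
    # sample edges: search along normals for strongest gradient of distance mask
    gray=cv2.GaussianBlur(m.astype(np.float32),(0,0),.7)
    v=np.array(v0,float)
    for it in range(8):
        def meas(v):
            px=proj(d,corners(v)); out=[]
            for i,j in((0,1),(1,2),(3,0),(2,3)):
                a,b=px[i],px[j]; t=(b-a)/np.linalg.norm(b-a); n=np.array([-t[1],t[0]])
                for f in np.linspace(.08,.92,15):
                    if (i,j)==(2,3) and .2<f<.8: continue
                    p=a+f*(b-a); ss=np.arange(-4,4.01,.25)
                    q=p+ss[:,None]*n; vals=cv2.remap(gray,q[:,0].astype(np.float32),q[:,1].astype(np.float32),cv2.INTER_LINEAR).ravel()
                    gr=abs(np.gradient(vals)); k=gr.argmax()
                    if gr[k]>.05: out.append((i,j,f,p+ss[k]*n,n))
            return out
        M=meas(v)
        def res(v):
            px=proj(d,corners(v)); r=[ ((px[i]+f*(px[j]-px[i]))-p)@n for i,j,f,p,n in M]
            R=axes(v); dd=(pts_d-v[:3])@R[:,0]; dd=dd[::6]; dd=np.clip(dd,-.01,.01)
            return np.r_[np.arctan(np.array(r)), dd/.004*.3]
        v=least_squares(res,v,x_scale=[.01,.01,.01,.1,.1,.1]).x
    px=proj(d,corners(v)); img=cv2.resize(d["color"][120:240,210:310],None,fx=6,fy=6,interpolation=cv2.INTER_CUBIC)
    cv2.polylines(img,[np.round(((px-[210,120])+.5)*6).astype(int)],True,(255,0,0),1); cv2.imwrite("pics/"+name+".png",img[...,::-1])
    print("edges",len(M),"front bottom centre xyz mm",(v[:3]*1e3).round(1),"tilt,yaw,roll deg",np.degrees(v[3:]).round(2),"rms px",np.sqrt(np.mean(res(v)[:len(M)]**2)).round(2))
    Cw=(corners(v)-B)@W; print("corners rest frame mm",(Cw*1e3).round(1).tolist())
    R=axes(v); 
    for yy in(-.05,0,.05): # bar gap at points
        b=np.array([-.047,yy,.08]); print("bar gap",yy,(( -(b-v[:3])@R[:,0]-.010-.007)*1e3).round(1))
    return v
E
python3 -c "
from quad import *
quad('quad1')"
```

```text
edges 50 front bottom centre xyz mm [ 6.6 -5.1 15.9] tilt,yaw,roll deg [26.96  3.62 -0.1 ] rms px 0.32
corners rest frame mm [[10.4, -65.0, 16.0], [2.9, 54.7, 15.8], [-65.0, 50.7, 149.5], [-57.5, -69.1, 149.7]]
bar gap -0.05 4.2
bar gap 0 1.4
bar gap 0.05 -1.5
```

View pics/quad1.png

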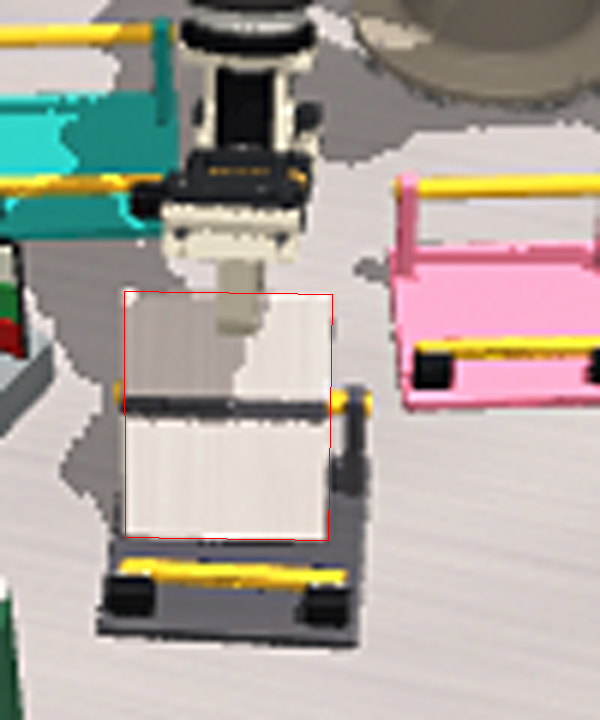

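```bash
cat > re.py <<'E'
from quad import *
def pose(v):
    ex=np.array([np.cos(RYAW),np.sin(RYAW),0]);ey=np.array([-ex[1],ex[0],0]);W=np.c_[ex,ey,[0,0,1.]]
    R=W@Ro.from_euler("ZYX",[v[4],-v[3],v[5]]).as_matrix()
    return np.array([RX,RY,0])+W@np.array(v[:3]), R   # front bottom centre; cols x(normal),y,z(up)
def toolR(R): return Ro.from_matrix(np.c_[R[:,1],R[:,0],-R[:,2]])
E
python3 - <<'E'
from re import *
E
mv re.py rg.py; python3 - <<'E'
from rg import *
v=[.0066,-.0051,.0159-.0014,np.radians(26.96),np.radians(3.62),0]
p,R=pose(v); o=observe(); t=np.array(o["tool_pos"]); l=R.T@(t-p); print("TCP in plate front frame",l.round(4))
tg=p+R@np.array([-.005,l[1],l[2]]); plan([(tg,toolR(R))],.6,sr=4,tr=3)
E
```

```text
TCP in plate front frame [-0.0048  0.0074  0.1094]
[[0,-0.0002,0,-0.069,0.027,-0.058,0.6]]
end [ 0.5223 -0.0446  0.1098] [ 2.671 -0.     1.828] 1Traceback (most recent call last):
  File "<stdin>", line 1, in <module>
  File "re.py", line 1, in <module>
    from quad import *
  File "quad.py", line 1, in <module>
    from chk import *
  File "chk.py", line 1, in <module>
    from tgt import *
  File "tgt.py", line 1, in <module>
    from plan import *
  File "plan.py", line 1, in <module>
    from h import *
  File "h.py", line 1, in <module>
    import numpy as np, cv2
    from numpy.__config__ import show_config
    from numpy._core._multiarray_umath import (
    from . import (
    from .fromnumeric import any
    from . import _methods, overrides
    import pickle
    __all__.extend([x for x in dir() if re.match("[A-Z][A-Z0-9_]+$", x)])
AttributeError: module 're' has no attribute 'match' (consider renaming 're.py' since it has the same name as the standard library module named 're' and prevents importing that standard library module)
```

send_rows([
  [-0.007, 0, 0.002, -0.069, 0.027, -0.058, 0.6],
  [0, 0, 0, 0, 0, 0, 0.6],
  [0, 0, 0, 0, 0, 0, 0.7],
  [0, 0, 0, 0, 0, 0, 0.8],
  [0, 0, 0, 0, 0, 0, 0.85],
], newtons=15)

```text
time: 9.68
tool_pos: [0.5237, -0.0475, 0.1087]
tool_rot: [2.7, -0.004, 1.802]
contact_force: [0.6, 0.1, -0.3]
opening: 0.021
```

send_rows([
  [0, 0, 0, 0, 0, 0, 0.95],
  [0, 0, 0, 0, 0, 0, 1],
  [0, 0, 0, 0, 0, 0, 1],
  [0, 0, 0, 0, 0, 0, 1],
])

```text
time: 10.02
tool_pos: [0.5237, -0.0474, 0.1086]
tool_rot: [2.7, -0.004, 1.804]
contact_force: [0.1, 0.5, 0.7]
opening: 0.0099
```

```bash
python3 - <<'E'
from rg import *
st()
v=quad('quad2',(.0066,-.005,.016,.47,.06,0))
E
```

```text
t 10.02 p [ 0.5237 -0.0474  0.1086] r [ 2.7   -0.004  1.804] F [0.1 0.5 0.7] op 0.0099 q [-0.409  0.275  2.046  0.543  0.525 -1.074]
edges 50 front bottom centre xyz mm [ 6.3 -4.5 15.2] tilt,yaw,roll deg [26.32  2.09  1.61] rms px 0.32
corners rest frame mm [[9.2, -64.4, 13.7], [3.4, 55.4, 16.7], [-62.9, 48.8, 151.1], [-57.1, -71.1, 148.1]]
bar gap -0.05 3.5
bar gap 0 1.9
bar gap 0.05 0.2
```

View pics/quad2.png

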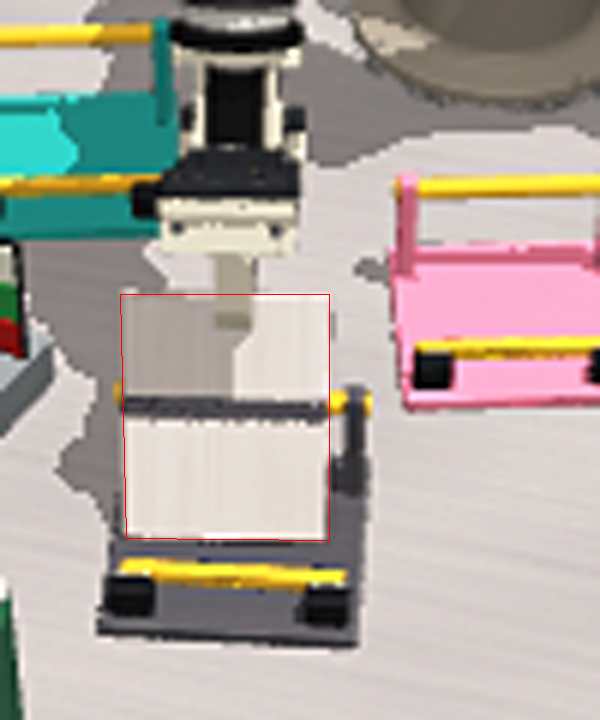

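```bash
python3 - <<'E'
from rg import *
r=np.radians
v=[.0063,-.0045,.0152,r(25.7),r(2.1),r(.8)]
p,R=pose(v); o=observe(); t=np.array(o["tool_pos"]); TR=Rm(o["tool_rot"]).as_matrix()
l=R.T@(t-p); rel=R.T@TR
p2,R2=pose([.006,0,.0152+.012,r(24),0,0]); 
up=np.array([0,0,.012])
plan([(t+up,Ro.from_matrix(TR)),(p2+R2@l,Ro.from_matrix(R2@rel))],1,mt=.025,ms=.006,sr=4,tr=3)
E
```

```text
[[0,0.0026,-0.0054,0,0,0,1],[0.0001,0.0025,-0.0054,0,0,0,1],[0.0026,0.0011,0,0.01,-0.01,0.011,1],[0.0026,0.001,-0.0001,0.01,-0.01,0.011,1],[0.0026,0.0011,-0.0002,0.01,-0.009,0.011,1]]
end [ 0.5247 -0.0392  0.1222] [2.73  0.008 1.762] 5
```

send_rows([
  [0, 0, 0, 0, 0, 0, 1],
  [0, 0.0026, -0.0054, 0, 0, 0, 1],
  [0, 0.0025, -0.0054, 0, 0, 0, 1],
  [0.0026, 0.001, 0, 0.01, -0.01, 0.011, 1],
  [0.0026, 0.001, 0, 0.01, -0.01, 0.011, 1],
], newtons=35)

```text
time: 10.48
tool_pos: [0.5235, -0.0423, 0.1213]
tool_rot: [2.722, 0.004, 1.774]
contact_force: [-0.5, -0.6, -5.0]
opening: 0.0097
```

send_rows([
  [0.0026, 0.001, 0, 0.01, -0.009, 0.011, 1],
  [0, 0, 0, 0, 0, 0, 1],
  [0, 0, 0, 0, 0, 0, 1],
])

```text
time: 10.73
tool_pos: [0.5241, -0.039, 0.1216]
tool_rot: [2.731, 0.008, 1.763]
contact_force: [-0.1, -0.0, -4.5]
opening: 0.0098
```

```bash
python3 - <<'E'
from rg import *
st()
v=quad('quad3',(.0063,0,.028,.42,.0,0)); v=quad('quad3',(.0063,0,.028,.42,.0,0))
E
```

```text
t 10.73 p [ 0.5241 -0.039   0.1216] r [2.731 0.008 1.763] F [-0.1 -0.  -4.5] op 0.0098 q [-0.354  0.25   2.015  0.394  0.551 -0.852]
edges 49 front bottom centre xyz mm [ 3.5 -2.1 24.5] tilt,yaw,roll deg [23.07  0.18 -1.23] rms px 0.51
corners rest frame mm [[3.2, -62.0, 25.7], [3.8, 57.9, 23.4], [-55.0, 61.0, 161.3], [-55.6, -59.0, 163.7]]
bar gap -0.05 7.8
bar gap 0 7.7
bar gap 0.05 7.5
edges 49 front bottom centre xyz mm [ 3.4 -2.4 24.4] tilt,yaw,roll deg [23.12 -0.14 -0.99] rms px 0.51
corners rest frame mm [[2.9, -62.3, 25.4], [4.0, 57.6, 23.5], [-54.9, 60.4, 161.4], [-56.0, -59.6, 163.3]]
bar gap -0.05 7.5
bar gap 0 7.6
bar gap 0.05 7.7
```

View pics/quad3.png

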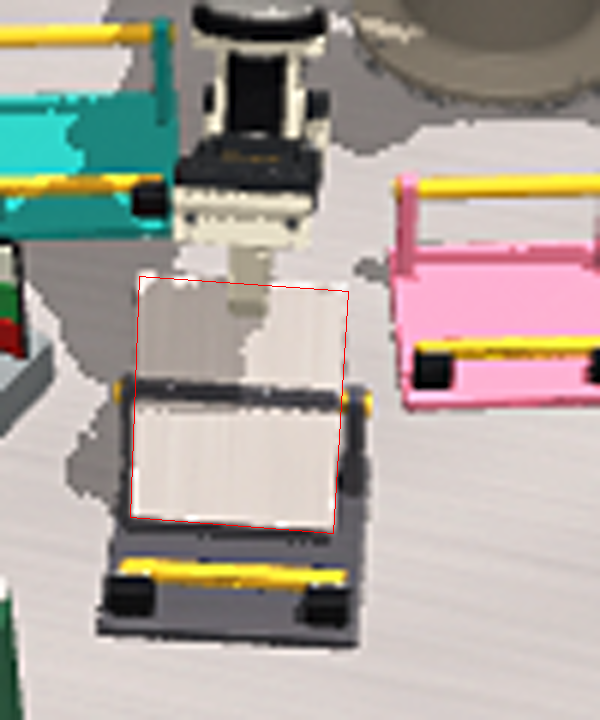

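```bash
python3 - <<'E'
from rg import *
r=np.radians
v=[.0034,-.0022,.0244,r(23.1),0,r(-1.1)]
p,R=pose(v); o=observe(); t=np.array(o["tool_pos"]); TR=Rm(o["tool_rot"]).as_matrix()
l=R.T@(t-p); rel=R.T@TR
th=r(23.5)
for z,g in((.019,.004),):
    # gap g: x so that (x+.047)cos + (z-.08)... 
    x=(.017+g+(.08-z)*np.sin(th))/np.cos(th)-.047
    print(x,z)
    p2,R2=pose([x,.0005,z,th,0,0])
    plan([(p2+R2@l,Ro.from_matrix(R2@rel))],1,mt=.01,ms=.004,sr=4,tr=3)
E
```

```text
0.0024228180578343486 0.019
[[0.0002,-0.0013,0.0015,-0.002,0.006,0,1],[0.0002,-0.0013,0.0015,-0.002,0.007,0,1],[0.0002,-0.0012,0.0015,-0.003,0.006,0,1]]
end [ 0.5224 -0.0391  0.1159] [ 2.724 -0.009  1.77 ] 3
```

send_rows([
  [0.0002, -0.0013, 0.0015, -0.002, 0.006, 0, 1],
  [0.0002, -0.0013, 0.0015, -0.002, 0.007, 0, 1],
  [0.0002, -0.0012, 0.0015, -0.003, 0.006, 0, 1],
  [0, 0, 0, 0, 0, 0, 1],
  [0, 0, 0, 0, 0, 0, 1],
])

```text
time: 11.25
tool_pos: [0.5227, -0.0394, 0.1158]
tool_rot: [2.723, -0.009, 1.769]
contact_force: [-0.4, 0.2, -4.4]
opening: 0.0097
```

```bash
python3 - <<'E'
from rg import *
st()
v=quad('quad4',(.003,0,.019,.41,.0,0)); v=quad('quad4',(.003,0,.02,.42,.0,0.01))
E
```

```text
t 11.25 p [ 0.5227 -0.0394  0.1158] r [ 2.723 -0.009  1.769] F [-0.4  0.2 -4.4] op 0.0097 q [-0.373  0.26   2.027  0.451  0.547 -0.92 ]
edges 49 front bottom centre xyz mm [ 2.7  1.2 19.1] tilt,yaw,roll deg [23.58 -0.19  0.58] rms px 0.37
corners rest frame mm [[2.7, -58.8, 18.6], [2.6, 61.2, 19.7], [-57.4, 59.9, 157.1], [-57.3, -60.1, 156.0]]
bar gap -0.05 4.0
bar gap 0 4.2
bar gap 0.05 4.3
edges 49 front bottom centre xyz mm [ 2.8  1.8 19.3] tilt,yaw,roll deg [23.67 -0.18  1.  ] rms px 0.35
corners rest frame mm [[3.0, -58.1, 18.3], [2.5, 61.8, 20.2], [-57.7, 59.4, 157.6], [-57.2, -60.6, 155.7]]
bar gap -0.05 4.1
bar gap 0 4.2
bar gap 0.05 4.3
```

send_rows([
  [0, -0.0008, 0.0018, 0, -0.006, 0, 1],
  [0, 0, 0, 0, 0, 0, 1],
  [0, 0, 0, 0, 0, 0, 1],
])

```text
time: 11.6
tool_pos: [0.5229, -0.039, 0.1141]
tool_rot: [2.723, -0.003, 1.767]
contact_force: [1.0, 0.1, -4.3]
opening: 0.0096
```

send_rows([
  [0, -0.0006, 0.0013, 0, 0, 0, 1],
  [0, 0, 0, 0, 0, 0, 1],
  [0, 0, 0, 0, 0, 0, 1],
])

```text
time: 11.85
tool_pos: [0.523, -0.0392, 0.1128]
tool_rot: [2.723, -0.003, 1.767]
contact_force: [2.3, -0.5, -4.9]
opening: 0.0098
```

send_rows([
  [0, -0.0004, 0.0009, 0, 0, 0, 1],
  [0, 0, 0, 0, 0, 0, 1],
  [0, 0, 0, 0, 0, 0, 1],
])

```text
time: 12.1
tool_pos: [0.5231, -0.0393, 0.1119]
tool_rot: [2.722, -0.003, 1.767]
contact_force: [2.4, 0.4, -3.8]
opening: 0.0098
```

send_rows([
  [0, -0.0004, 0.0009, 0, 0, 0, 1],
  [0, 0, 0, 0, 0, 0, 1],
  [0, 0, 0, 0, 0, 0, 1],
])

```text
time: 12.35
tool_pos: [0.5232, -0.0393, 0.1109]
tool_rot: [2.722, -0.003, 1.767]
contact_force: [2.9, 0.5, -3.8]
opening: 0.01
```

send_rows([
  [0, -0.0003, 0.0009, 0, 0, 0, 1],
  [0, 0, 0, 0, 0, 0, 1],
  [0, 0, 0, 0, 0, 0, 1],
])

```text
time: 12.6
tool_pos: [0.5233, -0.0394, 0.1101]
tool_rot: [2.722, -0.003, 1.767]
contact_force: [3.7, -0.0, -1.1]
opening: 0.01
```

send_rows([
  [0, -0.0003, 0.0009, 0, 0, 0, 1],
  [0, 0, 0, 0, 0, 0, 1],
  [0, 0, 0, 0, 0, 0, 1],
])

```text
time: 12.85
tool_pos: [0.5237, -0.0395, 0.11]
tool_rot: [2.721, -0.002, 1.767]
contact_force: [-1.1, -1.1, 6.9]
opening: 0.01
```

```bash
python3 - <<'E'
from rg import *
st()
v=quad('quad5',(.003,0,.016,.41,.0,0)); v=quad('quad5',(.003,0,.016,.42,.0,0.01))
E
```

```text
t 12.85 p [ 0.5237 -0.0395  0.11  ] r [ 2.721e+00 -2.000e-03  1.767e+00] F [-1.1 -1.1  6.9] op 0.01 q [-0.368  0.27   2.036  0.458  0.52  -0.927]
edges 50 front bottom centre xyz mm [ 5.1 -1.3 15.7] tilt,yaw,roll deg [25.34  0.35 -0.55] rms px 0.35
corners rest frame mm [[5.3, -61.3, 16.3], [5.0, 58.7, 15.2], [-59.2, 59.8, 150.8], [-59.0, -60.2, 151.8]]
bar gap -0.05 2.9
bar gap 0 2.6
bar gap 0.05 2.3
edges 50 front bottom centre xyz mm [ 4.9 -1.  15.8] tilt,yaw,roll deg [24.93  0.74 -0.54] rms px 0.36
corners rest frame mm [[5.5, -60.9, 16.3], [4.4, 59.0, 15.3], [-58.8, 59.6, 151.3], [-57.8, -60.4, 152.4]]
bar gap -0.05 3.6
bar gap 0 3.0
bar gap 0.05 2.5
```

View pics/quad5.png

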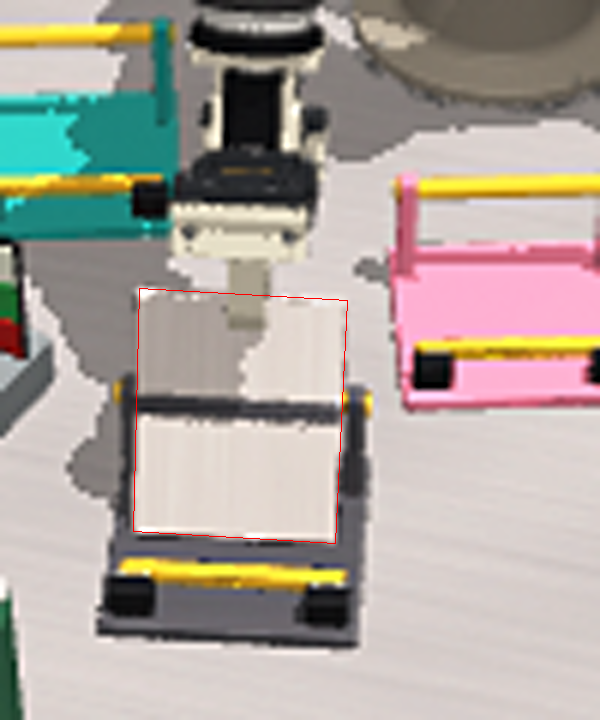

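send_rows([
  [0, 0.0002, -0.0004, 0, 0, 0, 1],
  [0, -0.0008, -0.0004, 0, 0, 0, 1],
  [0, 0, 0, 0, 0, 0, 1],
])

```text
time: 13.2
tool_pos: [0.5226, -0.0395, 0.1097]
tool_rot: [2.722, -0.003, 1.766]
contact_force: [3.8, -0.0, -1.4]
opening: 0.0099
```

send_rows([
  [0, 0, 0, 0, 0, 0, 1],
  [0, 0, 0, 0, 0, 0, 1],
  [0, 0, 0, 0, 0, 0, 1],
], newtons=3)

```text
time: 13.45
tool_pos: [0.5219, -0.0393, 0.1092]
tool_rot: [2.723, -0.004, 1.767]
contact_force: [1.1, -1.8, 0.7]
opening: 0.0104
```

send_rows([
  [0, 0, 0, 0, 0, 0, 0.87],
  [0, 0, 0, 0, 0, 0, 0.86],
  [0, 0, 0, 0, 0, 0, 0.85],
  [0, 0, 0, 0, 0, 0, 0.83],
  [0, 0, 0, 0, 0, 0, 0.81],
])

```text
time: 13.87
tool_pos: [0.5219, -0.039, 0.1091]
tool_rot: [2.723, -0.004, 1.767]
contact_force: [0.3, 0.3, -1.0]
opening: 0.0168
```

```bash
python3 - <<'E'
from rg import *
st()
v=quad('quad6',(.005,0,.016,.43,.0,0)); v=quad('quad6',(.005,0,.016,.42,.0,0.01))
E
```

```text
t 13.87 p [ 0.5219 -0.039   0.1091] r [ 2.723 -0.004  1.767] F [ 0.3  0.3 -1. ] op 0.0168 q [-0.369  0.27   2.039  0.458  0.522 -0.928]
edges 50 front bottom centre xyz mm [ 6.5 -0.1 16. ] tilt,yaw,roll deg [26.82  2.29  0.15] rms px 0.38
corners rest frame mm [[9.0, -60.1, 15.9], [4.1, 59.8, 16.2], [-63.6, 56.8, 150.0], [-58.6, -63.1, 149.8]]
bar gap -0.05 3.6
bar gap 0 1.9
bar gap 0.05 0.1
edges 50 front bottom centre xyz mm [ 6.  -0.8 15.6] tilt,yaw,roll deg [26.28  2.28 -0.05] rms px 0.39
corners rest frame mm [[8.4, -60.7, 15.7], [3.6, 59.2, 15.6], [-62.8, 56.6, 150.1], [-58.0, -63.3, 150.1]]
bar gap -0.05 3.7
bar gap 0 1.9
bar gap 0.05 0.1
```

View pics/quad6.png

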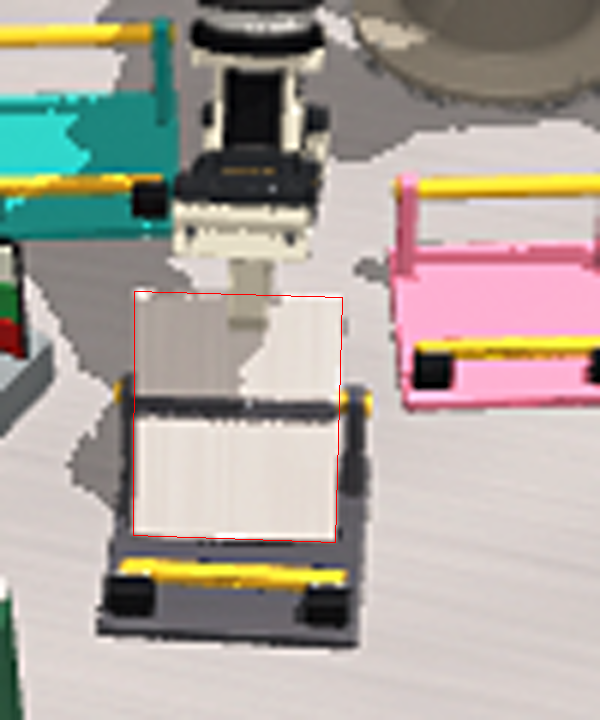

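send_rows([
  [0, 0, 0, 0, 0, 0, 0.75],
  [0, 0, 0, 0, 0, 0, 0.7],
  [0, 0, 0, 0, 0, 0, 0.65],
  [0, 0, 0, 0, 0, 0, 0.6],
  [0, 0, 0, 0, 0, 0, 0.6],
])

```text
time: 14.38
tool_pos: [0.5221, -0.0392, 0.1093]
tool_rot: [2.723, -0.003, 1.767]
contact_force: [0.5, -0.6, -0.1]
opening: 0.0362
```

```bash
python3 - <<'E'
from rg import *
st()
for i in range(3): v=quad('quad7',(.006,0,.016,.45,.03,0.0))
E
```

```text
t 14.38 p [ 0.5221 -0.0392  0.1093] r [ 2.723 -0.003  1.767] F [ 0.5 -0.6 -0.1] op 0.0362 q [-0.369  0.269  2.039  0.458  0.521 -0.928]
edges 50 front bottom centre xyz mm [ 5.9 -0.5 15.6] tilt,yaw,roll deg [26.13  2.2   0.09] rms px 0.42
corners rest frame mm [[8.3, -60.4, 15.5], [3.6, 59.5, 15.7], [-62.4, 56.7, 150.4], [-57.7, -63.2, 150.2]]
bar gap -0.05 3.8
bar gap 0 2.1
bar gap 0.05 0.4
edges 50 front bottom centre xyz mm [ 6.7 -0.2 16.2] tilt,yaw,roll deg [2.701e+01 2.900e+00 1.000e-02] rms px 0.37
corners rest frame mm [[9.8, -60.1, 16.2], [3.7, 59.7, 16.2], [-64.4, 56.2, 149.8], [-58.3, -63.6, 149.8]]
bar gap -0.05 4.1
bar gap 0 1.8
bar gap 0.05 -0.4
edges 50 front bottom centre xyz mm [ 6.4 -0.4 15.7] tilt,yaw,roll deg [26.43  2.05  0.28] rms px 0.36
corners rest frame mm [[8.7, -60.4, 15.5], [4.1, 59.5, 16.0], [-62.6, 56.4, 150.3], [-58.0, -63.5, 149.8]]
bar gap -0.05 3.7
bar gap 0 2.1
bar gap 0.05 0.5
```

send_rows([
  [0, 0, -0.005, 0, 0, 0, 0.6],
  [0, 0, -0.01, 0, 0, 0, 0.6],
  [0, 0, -0.015, 0, 0, 0, 0.6],
  [0, 0, -0.02, 0, 0, 0, 0.6],
  [0, 0, -0.025, 0, 0, 0, 0.6],
])

```text
time: 14.95
tool_pos: [0.4911, -0.0453, 0.1783]
tool_rot: [2.725, -0.004, 1.767]
contact_force: [1.2, -0.3, -1.0]
opening: 0.0368
```

send_rows([
  [0, 0, -0.025, 0, 0, 0, 0.6],
  [0, 0, -0.025, 0, 0, 0, 0.6],
  [0, 0, -0.015, 0, 0, 0, 0.7],
  [0, 0, 0, 0, 0, 0, 0.8],
  [0, 0, 0, 0, 0, 0, 1],
])

```text
time: 15.37
tool_pos: [0.4663, -0.0511, 0.2383]
tool_rot: [2.721, -0.002, 1.766]
contact_force: [0.2, 0.1, -0.8]
opening: 0.0208
```

```bash
python3 - <<'E'
from rg import *
st()
for i in range(2): v=quad('quad8',(.006,0,.016,.45,.03,0.0))
plan([([.478,-.2886,.20],Rm([np.pi,0,1.314]))],1,mt=.08,ms=.03)
E
```

```text
t 15.37 p [ 0.4663 -0.0511  0.2383] r [ 2.721e+00 -2.000e-03  1.766e+00] F [ 0.2  0.1 -0.8] op 0.0208 q [-0.462 -0.015  1.951  0.327  0.893 -0.823]
edges 50 front bottom centre xyz mm [ 6.4 -0.5 15.8] tilt,yaw,roll deg [26.64  3.13 -0.29] rms px 0.36
corners rest frame mm [[9.5, -60.4, 16.1], [3.2, 59.5, 15.5], [-64.0, 56.5, 149.6], [-57.7, -63.3, 150.1]]
bar gap -0.05 4.2
bar gap 0 1.8
bar gap 0.05 -0.6
edges 50 front bottom centre xyz mm [ 6.5 -0.3 15.9] tilt,yaw,roll deg [26.7   3.54 -0.35] rms px 0.4
corners rest frame mm [[10.0, -60.2, 16.2], [2.9, 59.5, 15.6], [-64.4, 56.3, 149.6], [-57.3, -63.5, 150.2]]
bar gap -0.05 4.6
bar gap 0 1.9
bar gap 0.05 -0.9
[[-0.026,-0.005,0.002,0.05,-0.01,0.05,1],[-0.026,-0.004,0.003,0.04,-0.01,0.05,1],[-0.027,-0.002,0.003,0.05,-0.01,0.05,1],[-0.027,-0.001,0.003,0.04,-0.01,0.05,1],[-0.026,0.001,0.003,0.05,-0.01,0.05,1]]
[[-0.026,0.002,0.004,0.04,-0.01,0.05,1],[-0.026,0.004,0.004,0.05,-0.01,0.05,1],[-0.026,0.005,0.004,0.04,-0.01,0.05,1],[-0.027,0.007,0.004,0.05,-0.02,0.05,1]]
end [ 0.4782 -0.2891  0.1998] [-3.139e+00  1.000e-03  1.311e+00] 9
```

View pics/quad8.png

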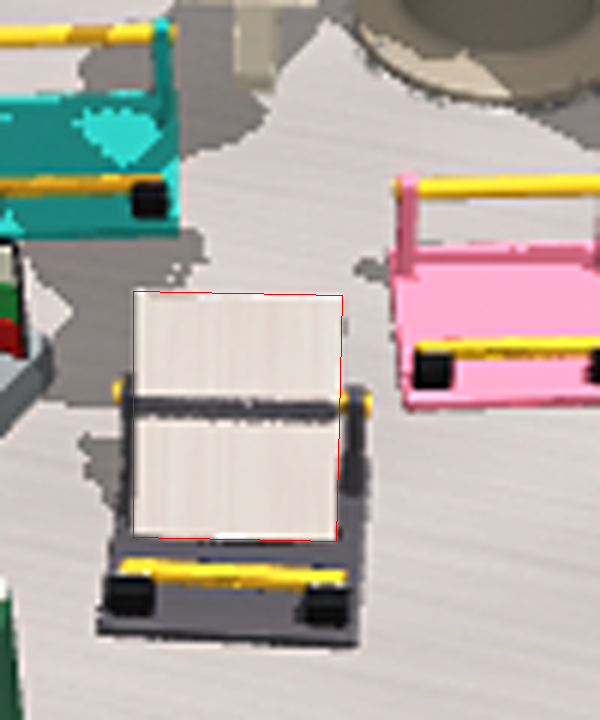

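```bash
python3 - <<'E'
from rg import *
from scipy.optimize import least_squares
for n,bx in(("scene",(205,165,290,235)),("top",(225,155,290,210))):
    d=cam(n); 
    img=np.load(n+"0.npz")["c"] ; g=cv2.cvtColor(img,cv2.COLOR_RGB2GRAY).astype(np.float32); g=cv2.GaussianBlur(g,(0,0),.8)
    sat=img.astype(int); yel=cv2.GaussianBlur(np.clip(sat[...,0]-sat[...,2],0,200).astype(np.float32),(0,0),.8)
    # segments in rest frame: base outline at z .01 (front/left/right), toe top edges
    segs=[]
    segs=[("g",[.075,-.075,0.0],[.075,.075,0.0]),("g",[-.075,-.075,.01],[.075,-.075,.01]),("g",[-.075,.075,.01],[.075,.075,.01])]
    if n=="top": segs[0]=("g",[.075,-.075,0.01],[.075,.075,0.01])
    segs+=[("y",[.04,-.05,.01],[.04,.05,.01])] if n=="scene" else []
    segs+=[("y",[.03,-.05,.02],[.03,.05,.02])]
    v=np.array([.569,-.0343,.194])
    def pw(v,X): c,s=np.cos(v[2]),np.sin(v[2]); return proj(d,np.array([v[0]+c*X[0]-s*X[1],v[1]+s*X[0]+c*X[1],X[2]]))[0]
    for it in range(10):
        M=[]
        for k,a,b in segs:
            G=g if k=="g" else yel
            A,B=pw(v,a),pw(v,b); t=(B-A)/np.linalg.norm(B-A); nn=np.array([-t[1],t[0]])
            for f in np.linspace(.1,.9,25):
                p=A+f*(B-A); ss=np.arange(-3,3.01,.2); q=(p+ss[:,None]*nn).astype(np.float32)
                gr=abs(np.gradient(cv2.remap(G,q[:,:1],q[:,1:],cv2.INTER_LINEAR).ravel())); j=gr.argmax()
                if gr[j]>2 and 0<j<len(ss)-1: M.append((a,b,f,p+ss[j]*nn,nn))
        v=least_squares(lambda v:[((1-f)*pw(v,a)+f*pw(v,b)-p)@nn for a,b,f,p,nn in M],v,loss="soft_l1",f_scale=.3,x_scale=[.01,.01,.1]).x
    r=[((1-f)*pw(v,a)+f*pw(v,b)-p)@nn for a,b,f,p,nn in M]
    print(n,v.round(4),len(M),np.median(np.abs(r)).round(2))
E
```

```text
scene [ 0.5685 -0.0334  0.2103] 124 0.21
top [ 0.5646 -0.035   0.2089] 96 0.31
```

The plate stands free. The edge fit puts the rest's yaw at about 0.210, so the plate is 1–2° off square and about centred, with roughly 26° of lean. Next is the switch.

send_rows([
  [-0.026, -0.005, 0.002, 0.05, -0.01, 0.05, 1],
  [-0.026, -0.004, 0.003, 0.04, -0.01, 0.05, 1],
  [-0.027, -0.002, 0.003, 0.05, -0.01, 0.05, 1],
  [-0.027, -0.001, 0.003, 0.04, -0.01, 0.05, 1],
  [-0.026, 0.001, 0.003, 0.05, -0.01, 0.05, 1],
], newtons=10)

```text
time: 15.98
tool_pos: [0.4727, -0.1836, 0.2159]
tool_rot: [2.963, -0.031, 1.511]
contact_force: [0.0, 0.4, 0.7]
opening: 0.0003
```

send_rows([
  [-0.026, 0.002, 0.004, 0.04, -0.01, 0.05, 1],
  [-0.026, 0.004, 0.004, 0.05, -0.01, 0.05, 1],
  [-0.026, 0.005, 0.004, 0.04, -0.01, 0.05, 1],
  [-0.027, 0.007, 0.004, 0.05, -0.02, 0.05, 1],
  [0, 0, 0, 0, 0, 0, 1],
])

```text
time: 16.4
tool_pos: [0.4792, -0.2929, 0.1972]
tool_rot: [-3.135, 0.002, 1.307]
contact_force: [-0.4, -0.0, -0.2]
opening: 0.0004
```

send_rows([
  [0, 0, 0, 0, 0, 0, 1],
  [0, 0, 0, 0, 0, 0, 1],
])

```text
time: 16.57
tool_pos: [0.4784, -0.2884, 0.1993]
tool_rot: [-3.139, -0.0, 1.312]
contact_force: [-0.4, -0.4, 0.4]
opening: 0.0006
```

```bash
python3 - <<'E'
from rg import *
st()
d=cam("scene"); save("sw1",d["color"],(140,100,240,210),6)
print(proj(d,observe()["tool_pos"]), (proj(d,[[.478,-.2886,.1194]])[0]-[140,100])*6,(proj(d,observe()["tool_pos"])[0]-[140,100])*6)
plan([([.479,-.286,.130],Rm([np.pi,0,1.314]))],1,mt=.08,ms=.03,tr=3)
E
```

```text
t 16.57 p [ 0.4784 -0.2884  0.1993] r [-3.139 -0.     1.312] F [-0.4 -0.4  0.4] op 0.0006 q [-6.790e-01  4.090e-01  1.434e+00 -1.000e-03  1.302e+00 -4.200e-01]
[[186.69899527 139.8897413 ]] [292.96740567 343.41755106] [280.19397163 239.33844783]
[[0.001,0,0.023,-0.001,0,-0.001,1],[0.001,0,0.023,-0.001,0,0,1],[0,0,0.024,0,0,-0.001,1]]
end [ 0.4789 -0.2862  0.13  ] [-3.142  0.     1.314] 3
```

View pics/sw1.png

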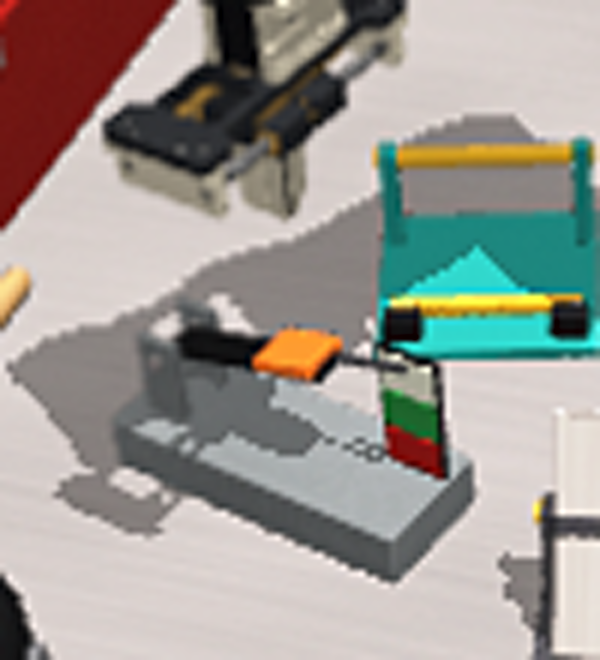

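send_rows([
  [0.001, 0, 0.023, 0, 0, 0, 1],
  [0.001, 0, 0.022, 0, 0, 0, 1],
  [0, 0, 0.02, 0, 0, 0, 1],
  [0, 0, 0, 0, 0, 0, 1],
  [0, 0, 0, 0, 0, 0, 1],
])

```text
time: 17.03
tool_pos: [0.4786, -0.2863, 0.1357]
tool_rot: [-3.139, 0.001, 1.312]
contact_force: [0.0, -0.2, 0.3]
opening: 0.0006
```

```bash
python3 - <<'E'
from rg import *
st()
d=cam("scene"); save("sw2",d["color"],(140,100,240,210),6)
d=cam("top"); save("sw2t",d["color"],(280,160,380,240),6)
print((proj(d,observe()["tool_pos"])[0]-[280,160])*6)
E
```

```text
t 17.03 p [ 0.4786 -0.2863  0.1357] r [-3.139e+00  1.000e-03  1.312e+00] F [ 0.  -0.2  0.3] op 0.0006 q [-0.676  0.464  1.531 -0.002  1.148 -0.416]
[308.49084168 241.61836292]
```

View pics/sw2.png

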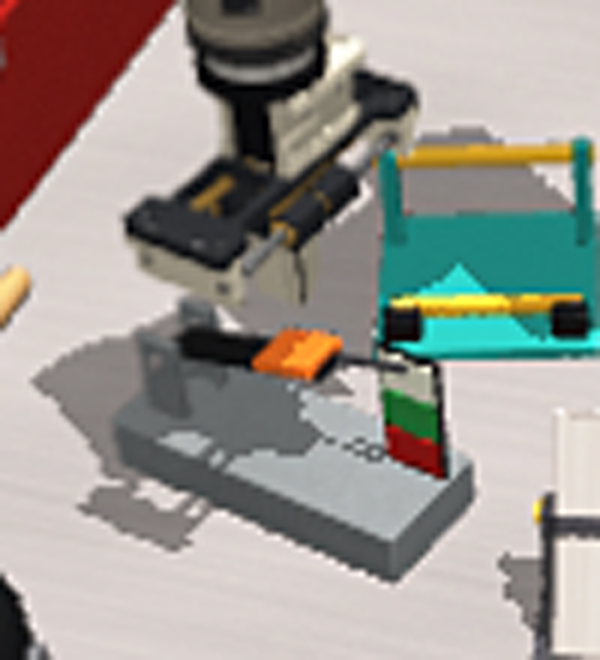

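View pics/sw2t.png

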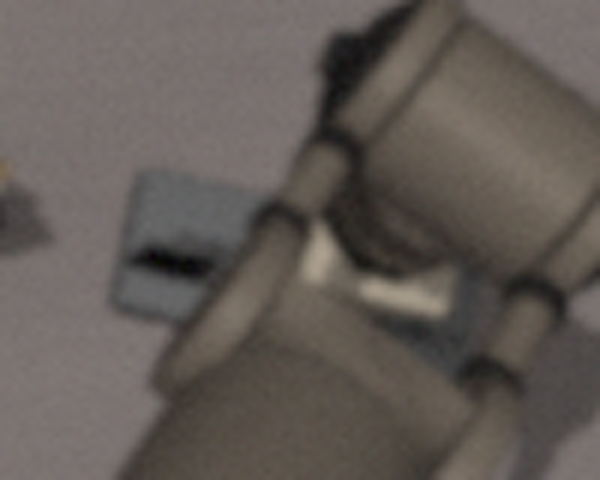

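send_rows([
  [0, 0, 0.004, 0, 0, 0, 1],
  [0, 0, 0.004, 0, 0, 0, 1],
  [0, 0, 0.004, 0, 0, 0, 1],
  [0, 0, 0, 0, 0, 0, 1],
])

```text
time: 17.47
tool_pos: [0.4787, -0.2871, 0.1229]
tool_rot: [-3.139, 0.001, 1.311]
contact_force: [-0.0, 0.1, -0.5]
opening: 0.0004
```

send_rows([
  [0, 0, 0.003, 0, 0, 0, 1],
  [0, 0, 0.003, 0, 0, 0, 1],
  [0, 0, 0, 0, 0, 0, 1],
])

```text
time: 17.72
tool_pos: [0.4787, -0.2872, 0.1169]
tool_rot: [-3.139, 0.001, 1.311]
contact_force: [0.2, -0.5, 0.4]
opening: 0.0006
```

send_rows([
  [0, 0, 0.003, 0, 0, 0, 1],
  [0, 0, 0.003, 0, 0, 0, 1],
  [0, 0, 0, 0, 0, 0, 1],
])

```text
time: 17.97
tool_pos: [0.4787, -0.2871, 0.1109]
tool_rot: [-3.139, 0.001, 1.311]
contact_force: [-0.3, -0.0, -0.9]
opening: 0.0004
```

```bash
python3 - <<'E'
from rg import *
st()
d=cam("scene"); save("sw3",d["color"],(160,130,230,190),9)
E
```

```text
t 17.97 p [ 0.4787 -0.2871  0.1109] r [-3.139e+00  1.000e-03  1.311e+00] F [-0.3 -0.  -0.9] op 0.0004 q [-0.677  0.491  1.561 -0.002  1.091 -0.416]
```

View pics/sw3.png

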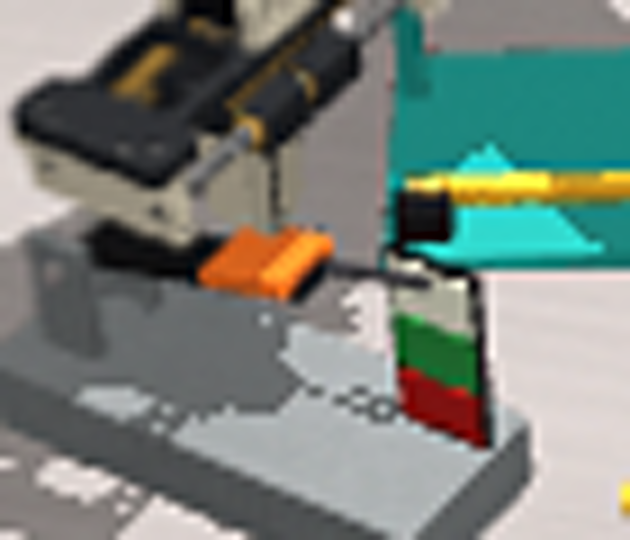

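```bash
python3 - <<'E'
from rg import *
d=cam("scene");P=cloud(d)
for v in range(144,166,2): print(v,[tuple(np.round(P[v,u]*1000).astype(int).tolist()) for u in (188,190,192,194)])
c=d["color"].astype(int); m=(c[...,0]>1.8*c[...,2])&(c[...,0]>120); m[:, :180]=0;m[:,200:]=0;m[:150]=0;m[170:]=0
print(np.median(P[m],0),P[m].min(0),P[m].max(0))
E
```

```text
144 [(514, -267, 213), (515, -259, 216), (506, -256, 210), (264, -364, 0)]
146 [(515, -268, 205), (519, -259, 210), (471, -274, 169), (281, -357, 4)]
148 [(491, -281, 175), (477, -280, 164), (471, -275, 160), (285, -356, -3)]
150 [(489, -283, 163), (481, -279, 158), (470, -276, 150), (294, -352, -5)]
152 [(490, -283, 155), (480, -280, 148), (476, -274, 146), (317, -342, 4)]
154 [(495, -282, 150), (484, -279, 142), (329, -347, 2), (321, -341, -3)]
156 [(470, -295, 117), (477, -284, 126), (475, -277, 125), (466, -273, 119)]
158 [(480, -291, 117), (481, -283, 120), (484, -273, 124), (485, -265, 127)]
160 [(495, -285, 121), (494, -277, 122), (495, -269, 124), (488, -265, 120)]
162 [(505, -281, 121), (503, -274, 121), (497, -269, 117), (489, -265, 111)]
164 [(420, -325, 30), (424, -314, 36), (386, -324, 1), (381, -318, -2)]
[ 0.48454427 -0.28442568  0.11977644] [ 0.33084405 -0.37141074 -0.00394442] [1.64819971 0.29422394 1.2035844 ]
```

```bash
python3 - <<'E'
from rg import *
d=cam("scene");P=cloud(d)
for v in range(148,162,1): print(v,[tuple(np.round(P[v,u]*1000).astype(int).tolist()) for u in (174,177,179,181)])
E
```

```text
148 [(577, -289, 240), (577, -278, 242), (575, -272, 243), (544, -281, 216)]
149 [(577, -290, 236), (574, -280, 236), (570, -275, 233), (549, -279, 216)]
150 [(575, -292, 229), (581, -277, 237), (572, -275, 231), (553, -277, 215)]
151 [(576, -292, 226), (580, -279, 231), (574, -274, 228), (311, -404, -9)]
152 [(570, -296, 215), (580, -279, 227), (572, -276, 222), (330, -395, 3)]
153 [(567, -298, 209), (575, -282, 219), (575, -275, 220), (335, -393, 2)]
154 [(566, -299, 203), (578, -281, 217), (573, -276, 214), (340, -391, 1)]
155 [(453, -361, 94), (569, -286, 204), (578, -274, 214), (340, -391, -4)]
156 [(463, -357, 98), (463, -344, 100), (574, -277, 205), (461, -328, 103)]
157 [(467, -355, 97), (470, -341, 102), (470, -333, 104), (467, -326, 103)]
158 [(471, -354, 95), (476, -338, 103), (480, -328, 108), (479, -320, 109)]
159 [(472, -354, 91), (481, -336, 103), (484, -327, 107), (487, -317, 112)]
160 [(442, -371, 58), (474, -341, 91), (486, -326, 105), (488, -317, 108)]
161 [(441, -372, 52), (435, -362, 49), (423, -360, 39), (481, -321, 97)]
```

send_rows([
  [0, 0, 0.004, 0, 0, 0, 1],
  [0, 0, 0.004, 0, 0, 0, 1],
  [0, 0, 0, 0, 0, 0, 1],
])

```text
time: 18.37
tool_pos: [0.4786, -0.287, 0.1026]
tool_rot: [-3.139, 0.001, 1.311]
contact_force: [-1.7, -0.7, 0.2]
opening: 0.0007
```

send_rows([
  [0, 0, 0.003, 0, 0, 0, 1],
  [0, 0, 0.003, 0, 0, 0, 1],
  [0, 0, 0, 0, 0, 0, 1],
])

```text
time: 18.62
tool_pos: [0.4792, -0.2874, 0.0973]
tool_rot: [-3.141, 0.001, 1.311]
contact_force: [-0.0, 0.2, 3.1]
opening: 0.0005
```

send_rows([
  [0, 0, 0.003, 0, 0, 0, 1],
  [0, 0, 0.003, 0, 0, 0, 1],
  [0, 0, 0, 0, 0, 0, 1],
])

```text
time: 18.87
tool_pos: [0.4793, -0.2874, 0.0914]
tool_rot: [-3.141, 0.001, 1.311]
contact_force: [2.3, 0.9, 3.4]
opening: 0.0
```

send_rows([
  [0, 0, 0.003, 0, 0, 0, 1],
  [0, 0, 0.003, 0, 0, 0, 1],
  [0, 0, 0.003, 0, 0, 0, 1],
  [0, 0, 0, 0, 0, 0, 1],
])

```text
time: 19.2
tool_pos: [0.4793, -0.2872, 0.0823]
tool_rot: [-3.141, 0.001, 1.311]
contact_force: [1.7, 1.8, 5.6]
opening: 0.0004
```

```bash
python3 - <<'E'
from rg import *
st()
d=cam("scene"); save("sw4",d["color"],(160,130,230,190),9)
E
```

```text
t 19.2 p [ 0.4793 -0.2872  0.0823] r [-3.141e+00  1.000e-03  1.311e+00] F [1.7 1.8 5.6] op 0.0004 q [-6.760e-01  5.250e-01  1.593e+00 -1.000e-03  1.024e+00 -4.160e-01]
```

View pics/sw4.png

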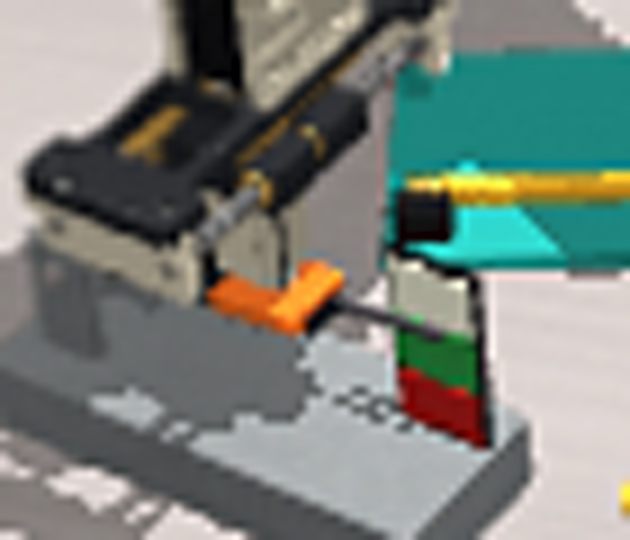

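send_rows([
  [0, 0, 0.003, 0, 0, 0, 1],
  [0, 0, 0.003, 0, 0, 0, 1],
  [0, 0, 0.002, 0, 0, 0, 1],
  [0, 0, 0, 0, 0, 0, 1],
  [0, 0, 0, 0, 0, 0, 1],
])

```text
time: 19.67
tool_pos: [0.4794, -0.2869, 0.0748]
tool_rot: [-3.141, 0.0, 1.311]
contact_force: [2.1, 5.0, 8.1]
opening: 0.0003
```

```bash
python3 - <<'E'
from rg import *
st()
d=cam("scene"); save("sw5",d["color"],(160,130,230,190),9);P=cloud(d)
c=d["color"].astype(int); m=(c[...,0]>1.8*c[...,2])&(c[...,0]>120); m[:, :180]=0;m[:,200:]=0;m[:150]=0;m[172:]=0
q=P[m]; q=q[abs(q[:,2]-.1)<.02]; print(len(q),np.median(q,0))
# lever slope from pad: direction along switch y
y=np.array([np.sin(.2565),np.cos(.2565)]); s=(q[:,:2]-[.4745,-.3025])@y; print(np.polyfit(s,q[:,2],1))
E
```

```text
t 19.67 p [ 0.4794 -0.2869  0.0748] r [-3.141  0.     1.311] F [2.1 5.  8.1] op 0.0003 q [-6.760e-01  5.340e-01  1.601e+00 -1.000e-03  1.007e+00 -4.160e-01]
67 [ 0.48935923 -0.27596047  0.09741836]
[0.06455557 0.09529167]
```

View pics/sw5.png

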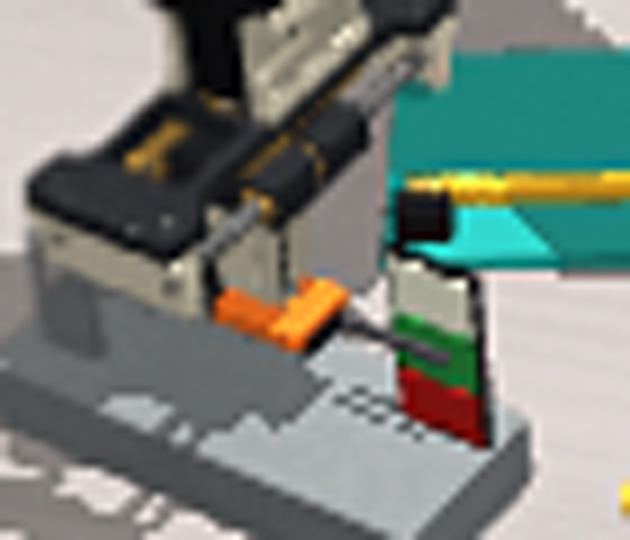

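send_rows([
  [0, 0, 0.002, 0, 0, 0, 1],
  [0, 0, 0, 0, 0, 0, 1],
  [0, 0, 0, 0, 0, 0, 1],
  [0, 0, 0, 0, 0, 0, 1],
  [0, 0, 0, 0, 0, 0, 1],
])

```text
time: 20.13
tool_pos: [0.4794, -0.2867, 0.073]
tool_rot: [-3.141, 0.0, 1.311]
contact_force: [1.9, 5.2, 7.7]
opening: 0.0005
```

```bash
python3 - <<'E'
from rg import *
import rg,tgt,chk,quad as Q
st()
d=cam("scene"); save("sw6",d["color"],(160,130,290,235),6)
Q.RYAW=.2103;Q.RX=.5685;Q.RY=-.0334
quad("quad9",(.006,0,.016,.45,.03,0))
E
```

```text
t 20.13 p [ 0.4794 -0.2867  0.073 ] r [-3.141  0.     1.311] F [1.9 5.2 7.7] op 0.0005 q [-6.760e-01  5.360e-01  1.603e+00 -1.000e-03  1.002e+00 -4.160e-01]
edges 50 front bottom centre xyz mm [ 6.8 -1.  16.1] tilt,yaw,roll deg [26.84  1.43  0.4 ] rms px 0.37
corners rest frame mm [[8.4, -61.0, 15.7], [5.1, 58.9, 16.5], [-62.6, 56.2, 150.3], [-59.2, -63.7, 149.6]]
bar gap -0.05 3.2
bar gap 0 2.1
bar gap 0.05 1.0
```

View pics/sw6.png

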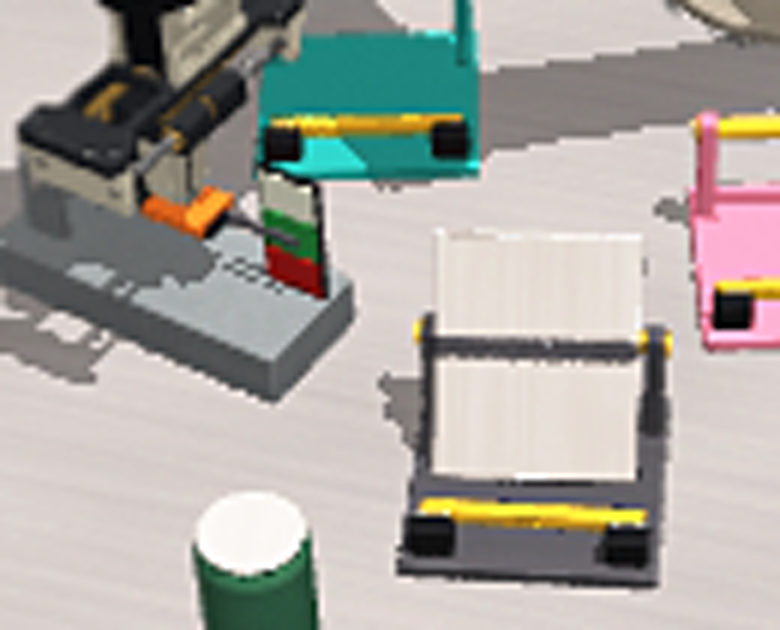

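The pointer sits in the middle of the green band (crop 290,240) and the push is about 8 N. The plate leans free and centred, with its weld facing out. I'm handing the job in.

```bash
python3 - <<'E'
from rg import *
print(workorder.hand_in()); st()
E
```

```text
the job is handed in; nothing more can be done
None
the job is handed in; nothing more can be done
```

The aluminium plate is leaning on the grey rest with its weld side up and out, and let go of. The shut gripper is still holding the lamp lever half-way down. I handed the job in at about 20 s.

**Plate:** the first release left it 2–4° off square and about 5 mm off centre. I regripped it, squared it up and set it down again. The last camera fit showed:
- 27° of lean
- about 1.4° off square
- about 1 mm off centre
- bottom edge flat on the base behind the toe strip

**Lever:** the pointer is in the middle of the green zone, and the last upward reading was 7.7 N, against the 8 N expected half-way. It was lowered in small steps and never came near the bottom stop.

**Checks that disagreed:**
- **Bar gap:** the fit shows 1–3 mm between the plate and the crossbar. I put this down to calibration error, because the plate stands free and steady.
- **Lever angle:** just before the last 2 mm of travel, a slope fit of the pad read about 0.06 rad above level. Pointer and force both indicated half-way, and I did not repeat the slope fit afterwards.
- **Finger tips:** they sit about 20–30 mm short of the reported TCP. The plate was therefore held nearer its top edge than I planned, and I found the lever pad by touch.
- **Camera offset:** the two cameras differed by up to about 8 mm in x, so I used values between them.

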